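# Roll hexagonal sample canisters groove up, load the tray and lock its ring

## Task

Get the hexagonal canisters ready for the sample tray: roll each one flat by flat until its grooved face is on top, and lay it like that in a lane of the white tray, one to a lane, along the middle of the lane and clear of the ribs, wholly on the tray. Once all of them are loaded, turn the tray's lock ring until its pointer stands at the middle of the three locked marks (it can be turned past them). Leave the amber flasks behind the work where they stand.

Things in the scene. Friction and masses are not known exactly. Their poses are not given: they have to be found in the camera images.
- canister_1: hexagonal aluminium canister, 48 mm across flats (55.4 across corners, flats 27.7 wide), 110 mm long, about 0.3 kg, lying on a flat; may be absent. Origin at its centre (24 mm over its support), x along it, z out of its marked face, the only one with a dark lengthwise groove (86 x 10 mm). At the start that face is one, two or three flats away from the top, either way
- canister_2: hexagonal aluminium canister, 48 mm across flats (55.4 across corners, flats 27.7 wide), 110 mm long, about 0.3 kg, lying on a flat; may be absent. Origin at its centre (24 mm over its support), x along it, z out of its marked face, the only one with a dark lengthwise groove (86 x 10 mm). At the start that face is one, two or three flats away from the top, either way
- canister_3: hexagonal aluminium canister, 48 mm across flats (55.4 across corners, flats 27.7 wide), 110 mm long, about 0.3 kg, lying on a flat; may be absent. Origin at its centre (24 mm over its support), x along it, z out of its marked face, the only one with a dark lengthwise groove (86 x 10 mm). At the start that face is one, two or three flats away from the top, either way
- canister_4: hexagonal aluminium canister, 48 mm across flats (55.4 across corners, flats 27.7 wide), 110 mm long, about 0.3 kg, lying on a flat; may be absent. Origin at its centre (24 mm over its support), x along it, z out of its marked face, the only one with a dark lengthwise groove (86 x 10 mm). At the start that face is one, two or three flats away from the top, either way
- tray: white flat tray, fixed, 150 x 366 mm, its floor 10 mm over the bench. Origin at its underside's centre, x along the lanes (away from the robot), y across. Four lanes, centred at y = -135, -45, 45, 135 mm, between ribs 6 mm wide, 4 mm high at y = -180, -90, 0, 90, 180 mm. A canister in a lane has its centre 34 mm over the origin. A tongue on the -x side carries the lock ring, axis at x = -130 mm
- lock_ring (a joint): angle of the lock ring, rad, counter-clockwise from above positive, range 0 to 1.75; starts at 0 to 0.35 (0: by a dot on the tray); locked at 1.40, where the pointer nib at its foot points along tray -x at the middle of three dark bars. No spring; friction holds it (0.06 N m). Knurled aluminium cylinder, 60 mm diameter, 36 mm high, foot 18 mm over the bench; the nib reaches 45 mm from the axis
- ring_top (a point): centre of the lock ring's top face, on its axis, 54 mm over the bench
- flask_a: small conical flask, glass with amber contents, 52 mm wide and 85 mm tall, standing behind the work; leave alone. Origin at the centre of its underside
- flask_b: a second conical flask like flask_a; leave alone. Origin at the centre of its underside
There are look-alikes about, which are no part of the job. Leave any turquoise look-alike of the canister_3 alone. Leave any yellow look-alike of the canister_4 alone.

How it is judged:
On the way, in this order (a step that is already met when the one before it is completed fails the run):
1. every canister present lies in a lane of the tray, grooved face up (angle between each of canister_1, canister_2, canister_3, canister_4's own z axis and vertical below 0.12 rad and angle between the x axis of each of canister_1, canister_2, canister_3, canister_4 and the x axis of tray, either way round below 0.25 rad and z of canister_1 in the frame of tray between 0.03 and 0.039 m and x of canister_1 in the frame of tray between -0.03 and 0.03 m and (y of canister_1 in the frame of tray between -0.16 and -0.11 m or y of canister_1 in the frame of tray between -0.07 and -0.02 m or y of canister_1 in the frame of tray between 0.02 and 0.07 m or y of canister_1 in the frame of tray between 0.11 and 0.16 m) and linear speed of each of canister_1, canister_2, canister_3, canister_4 below 0.02 m/s and z of canister_2 in the frame of tray between 0.03 and 0.039 m and x of canister_2 in the frame of tray between -0.03 and 0.03 m and (y of canister_2 in the frame of tray between -0.16 and -0.11 m or y of canister_2 in the frame of tray between -0.07 and -0.02 m or y of canister_2 in the frame of tray between 0.02 and 0.07 m or y of canister_2 in the frame of tray between 0.11 and 0.16 m) and z of canister_3 in the frame of tray between 0.03 and 0.039 m and x of canister_3 in the frame of tray between -0.03 and 0.03 m and (y of canister_3 in the frame of tray between -0.16 and -0.11 m or y of canister_3 in the frame of tray between -0.07 and -0.02 m or y of canister_3 in the frame of tray between 0.02 and 0.07 m or y of canister_3 in the frame of tray between 0.11 and 0.16 m) and z of canister_4 in the frame of tray between 0.03 and 0.039 m and x of canister_4 in the frame of tray between -0.03 and 0.03 m and (y of canister_4 in the frame of tray between -0.16 and -0.11 m or y of canister_4 in the frame of tray between -0.07 and -0.02 m or y of canister_4 in the frame of tray between 0.02 and 0.07 m or y of canister_4 in the frame of tray between 0.11 and 0.16 m)), for 0.2 s.
2. the lock ring is turned to its locked mark (value of joint lock_ring between 1.28 and 1.52 rad), for 0.2 s.
At the end, for the whole second after the job is handed in: each canister present lies still on the tray floor, groove up within 0.12 rad, centre within 25 mm of a lane's centre line and 30 mm of the tray's middle along it, its length within 0.25 rad of the lane's; lock ring at 1.28 to 1.52 rad; all released (all of step 1 and all of step 2); the robot touches nothing.
It fails at once if flask_a is moved by more than 30 mm or tipped (distance of flask_a from where it was at the start of the episode above 0.03 m or angle between flask_a's own z axis and vertical above 0.35 rad).
It fails at once if flask_b is moved by more than 30 mm or tipped (distance of flask_b from where it was at the start of the episode above 0.03 m or angle between flask_b's own z axis and vertical above 0.35 rad).
Of canister_1, canister_2, canister_3, canister_4 only 3 to 4 are there at a start; the rules pass over those that are not, and their reading is None.
At some moment in a run one of canister_1, canister_2, canister_3, canister_4 may be knocked a few centimetres aside while the robot is not near it.
Once in a run the grip may slacken for a moment while it holds something.
It also fails if it takes over 210 s, if anything falls off the work surface, if the arm or the gripper's body presses on something with over 40 N, if the wrist force passes 120 N, or if a joint passes its speed limit or range.

## Robot

A 6-joint arm with a two-finger parallel gripper is mounted at the origin on a cart in front of the work surface, level with it; the furniture and walls round the work are solid. World frame = base frame: x ahead of the robot, y to its left, z up, the work surface at z = 0. Lengths are in m, angles in rad, forces in N, time in s.
With the tool pointing down it reaches from about 0.325 to 0.775 m from the base axis. Payload 5.5 kg.
Tool frame: the origin (TCP) lies on the centre line of the jaws, within the pads' length; the fingertips stand 8 mm ahead of it and the grasp point (between the pads) lies 11 mm behind it; y points along the fingers, x is the direction in which the jaws open and shut, and the axes are right-handed (so a half turn about y gives the same grasp; the last joint's range is limited). The gripper opens to 88 mm and grips with 3 to 60 N. Pads are 20 mm wide; open, the fingers measure 115 mm over their backs; the gripper's body (75 mm by 178 mm) begins 61 mm behind the grasp point.
Start: joints at [-1.162, 0.091, 1.231, -0, 1.82, -0.057], TCP at [0.269, -0.536, 0.231] pointing down, gripper open.
Joint ranges: [-2.87, 2.87], [-0.86, 2.18], [0.17, 2.46], [-1.51, 4.65], [0.06, 2.69], [-2.65, 2.65]. Speed limits (rad/s): [2.57, 2.57, 3.01, 3.14, 3.14, 3.14].

## Interface

Orientations are given as a unit quaternion [w, x, y, z].
In Python, from workcell import arm gives the robot as it stands.
- The arm moves only by the tool step_arm, never from a script. Its argument "increments" is text: rows parted by semicolons, each of 5 numbers parted by spaces: the finger opening in cm, from 0 to 8.78, then the shift along the world's x, y, z in cm, then the turn about the world's z in degrees. In form: grip x y z turn; .... A call has exactly 5 rows; each row is the pose to reach, as a shift and turn from the pose measured when the call began; what a row does not reach only later rows make up. A row lasts 1/12 s, in which the tool goes at most 41.7 mm and 7.16 degrees, less where a joint would pass 70% of its speed; a pose out of reach is approached as far as the arm can. A call with a gripper value outside its range is refused whole. The fingers move at their own pace and stop on an object; "force" is the grip in N (left out, the last holds). Time passes only in rows, so rows that repeat a pose let the fingers close, or fill a call up. It gives the time, the measured TCP pose, the force and the opening at its end, in the units of the state.
- arm.get_state(): the state, without advancing time (a new reading comes with each control period).
- arm.camera(name): name is "side" or "top"; returns the picture (480x640x3 uint8, red, green, blue); there is no depth.
- arm.camera_info(name): a dict with "fx", "fy", "cx", "cy" (pixels), "xyz" and "orientation" of the camera in the world. Camera axes: x right, y down, z forward; pixel columns grow to the right and rows downward; lengths in m; the calibration is good to about 2 mm. A picture is of the moment at which its call begins. camera_info takes no time and is no camera call.
- arm.sign_off(): hands the job in, once; it reports no verdict.
Trained networks look in the newest picture that a camera, given by its name, has taken for a name from the list of things; names that differ only in an ending like _2 or _b are one class to them, and where a whole thing is asked for, a point or a joint stands for the part that bears it (a point fixed in the world has none). Each returns a list of dicts, best first, with "confidence" (0 to 1); they miss things now and then, are a little off and sometimes report something else, mostly with a low value. They report only what shows in the picture. A call takes as long as a camera call. They do not tell look-alikes from the thing itself.
- arm.look_for(target, camera): "location" ([column, row] in pixels, amid what is visible of it).
- arm.tip_of(target, camera): "location" ([column, row] in pixels: a listed point, or the origin of a listed thing).
The state is a dict: "time_s": time; "joints": joint angles; "qd": joint speeds; "joint_efforts": joint torques, N m; "tcp_pos": TCP position; "tcp_rot": TCP orientation; "wrist_force": force on the tool from outside, world axes, zero at the start; "moment": the same for the moment, N m; "opening": opening from 0.0 (shut) to 1.0 (fully open).
Only numpy, scipy, OpenCV 4.12 (cv2) and the standard library are available. Lean on these libraries where they do the work, as an engineer would, in place of code of your own. Each camera call takes 0.05 s, during which the arm holds its last target.

## Working session

There is one attempt and no reset: what is moved stays moved. The work goes in short steps, Python scripts to look and compute and a tool call to move; the robot and the scene stay as the last step left them, time stands still between calls to the robot, and variables do not carry over. Pictures are saved under pics/ and viewed, and the job is handed in when it is done.

Besides the shell and the picture viewer there is one more tool, called after ">>>" as name(argument=value, ...) on one line, values as JSON. step_arm: Moves the arm, as the interface text tells. Its arguments: {"type":"object","properties":{"increments":{"type":"string"},"force":{"type":"number"}},"required":["increments"]}

```bash
ls; mkdir -p pics
python3 - <<'E'
from workcell import arm
import cv2
print(arm.get_state())
for n in ("side","top"):
    p=arm.camera(n); cv2.imwrite(f"pics/{n}0.png",p[:,:,::-1]); print(n,arm.camera_info(n))
for t in ("canister_1","tray","lock_ring","ring_top","flask_a"):
  for c in ("top","side"):
    print(t,c,[( [round(v) for v in d["location"]],round(d["confidence"],2)) for d in arm.tip_of(t,c)])
E
```

```text
pics
{'time_s': 0.0, 'joints': array([-1.16171238e+00,  9.18080285e-02,  1.23186325e+00,  1.64137586e-06,
        1.81981748e+00, -5.66845854e-02]), 'qd': array([ 0.00067857, -0.00080296, -0.0008886 , -0.00117179,  0.00065057,
       -0.0003942 ]), 'joint_efforts': array([-1.58326959e-03, -4.46444464e+01, -4.06443393e+01,  6.94092829e-02,
        2.94515351e-02, -1.04616820e-04]), 'tcp_pos': array([ 0.26935859, -0.53581869,  0.2295501 ]), 'tcp_rot': array([ 0.6022787 , -0.60151059,  0.37165912, -0.37056021]), 'wrist_force': array([ 0.3493181 , -0.22916671,  0.49457075]), 'moment': array([-0.05708303,  0.00137989, -0.04311714]), 'opening': 0.9999389661131338}
side {'fx': 508.137093201355, 'fy': 508.137093201355, 'cx': 319.06031428115307, 'cy': 229.88157814350475, 'xyz': array([0.59451867, 0.93380832, 0.51042874]), 'orientation': array([ 0.0027171 , -0.00180493,  0.84706533, -0.53147878])}
top {'fx': 578.247194016247, 'fy': 578.247194016247, 'cx': 315.21746729059447, 'cy': 237.40223812559933, 'xyz': array([ 0.43551867, -0.04948066,  1.67521029]), 'orientation': array([-0.03358812,  0.71529538, -0.69718851,  0.03394915])}
canister_1 top [([187, 185], 0.96), ([396, 229], 0.92), ([254, 179], 0.87), ([431, 290], 0.75), ([445, 187], 0.68), ([363, 290], 0.63), ([335, 223], 0.62)]
canister_1 side [([310, 225], 0.92), ([272, 176], 0.92), ([230, 350], 0.89), ([388, 208], 0.82), ([311, 193], 0.77), ([231, 282], 0.73), ([373, 182], 0.59)]
tray top [([231, 245], 0.92), ([365, 290], 0.57), ([399, 232], 0.25)]
tray side [([343, 310], 0.58)]Traceback (most recent call last):
  File "<stdin>", line 8, in <module>
ValueError: it knows: canister, flask, ring_top, tray
```

View pics/top0.png

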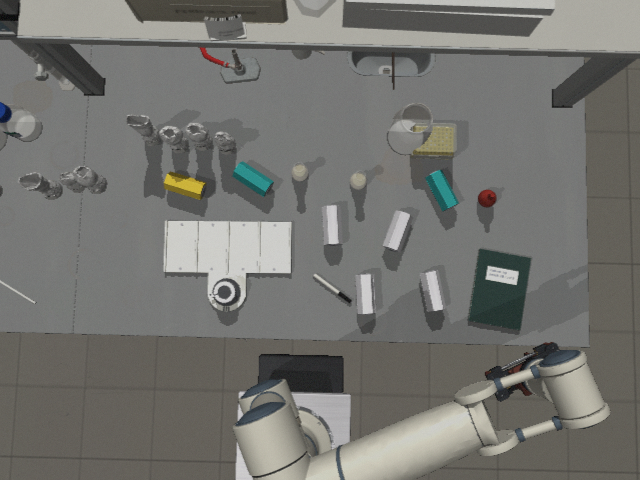

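View pics/side0.png

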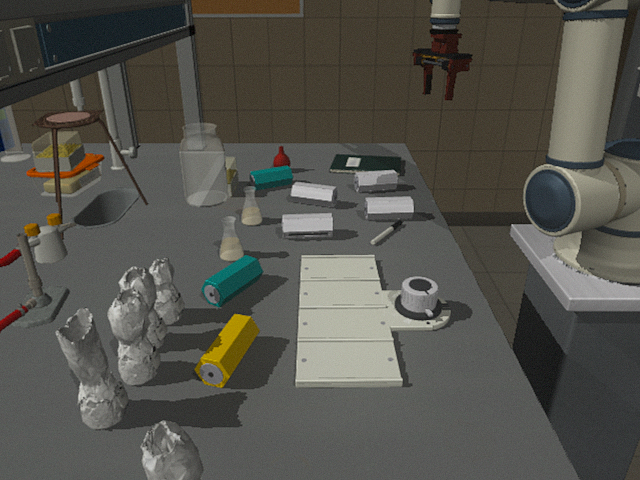

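```bash
cat > h.py <<'E'
from workcell import arm
import cv2, numpy as np
from scipy.spatial.transform import Rotation as R
def cam(n):
    i=arm.camera_info(n); q=i["orientation"]
    return i, R.from_quat([q[1],q[2],q[3],q[0]]).as_matrix()
def pix2w(n,px,z):
    i,M=cam(n); d=M@np.array([(px[0]-i["cx"])/i["fx"],(px[1]-i["cy"])/i["fy"],1.0])
    o=i["xyz"]; return o+d*(z-o[2])/d[2]
def w2pix(n,p):
    i,M=cam(n); c=M.T@(np.asarray(p,float)-i["xyz"]); return np.array([c[0]/c[2]*i["fx"]+i["cx"],c[1]/c[2]*i["fy"]+i["cy"]])
def yaw():
    q=arm.get_state()["tcp_rot"]; M=R.from_quat([q[1],q[2],q[3],q[0]]).as_matrix()
    return M
def snap(n,name,box=None,s=1):
    p=arm.camera(n); cv2.imwrite(f"pics/{name}_full.png",p[:,:,::-1])
    if box: x0,y0,x1,y1=box; p=p[y0:y1,x0:x1]
    p=cv2.resize(p,None,fx=s,fy=s,interpolation=cv2.INTER_CUBIC)
    cv2.imwrite(f"pics/{name}.png",p[:,:,::-1]); return p
E
python3 - <<'E'
from h import *
a=cv2.imread("pics/top0.png"); cv2.imwrite("pics/t1.png",cv2.resize(a[190:330,300:460],None,fx=5,fy=4.2857,interpolation=cv2.INTER_CUBIC) if 0 else cv2.resize(a[195:325,310:460],None,fx=4.6,fy=4.6,interpolation=cv2.INTER_CUBIC))
b=cv2.imread("pics/side0.png"); cv2.imwrite("pics/s1.png",cv2.resize(b[160:250,270:430],None,fx=5,fy=5,interpolation=cv2.INTER_CUBIC))
for n,l in dict(tray=(231,245),c1=(332,225),c2=(397,231),c3=(366,294),c4=(432,291),ring=(227,291),fa=(300,172),fb=(358,180)).items():
    print(n,pix2w("top",l,{'tray':0.01,'ring':.054,'fa':.06,'fb':.06}.get(n,0.024)).round(3))
print(yaw().round(3))
for p in [(164,221),(292,222),(291,274),(165,272)]: print(pix2w("top",p,.012).round(3))
E
```

```text
tray [0.567 0.194 0.01 ]
c1 [ 0.631 -0.096  0.024]
c2 [ 0.618 -0.283  0.024]
c3 [ 0.436 -0.197  0.024]
c4 [ 0.449 -0.384  0.024]
ring [0.434 0.194 0.054]
fa [ 0.776 -0.     0.06 ]
fb [ 0.757 -0.165  0.06 ]
[[ 0.449 -0.     0.893]
 [-0.893  0.001  0.449]
 [-0.001 -1.     0.   ]]
[0.631 0.391 0.012]
[0.638 0.02  0.012]
[0.488 0.019 0.012]
[0.484 0.38  0.012]
```

View pics/t1.png

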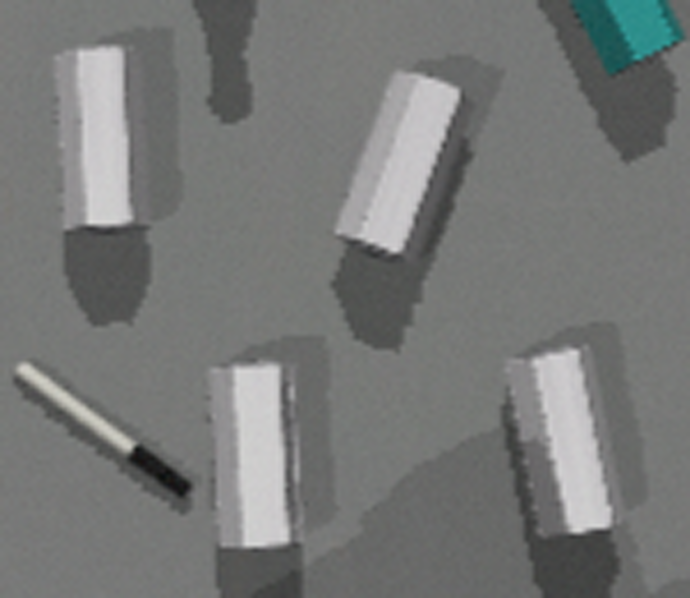

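View pics/s1.png

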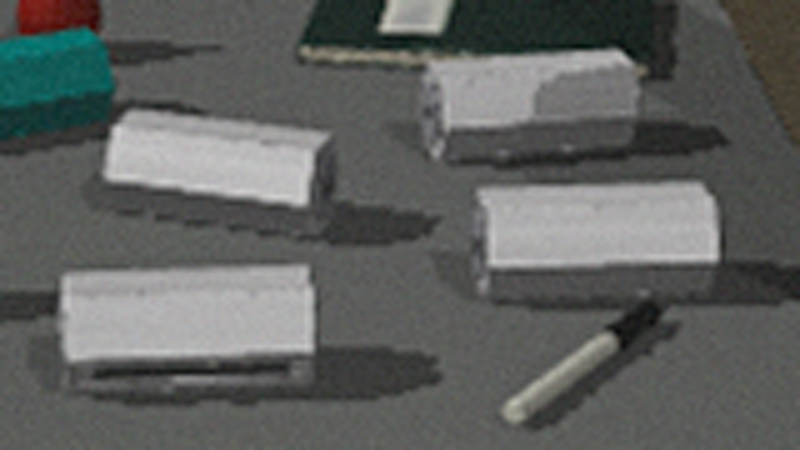

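Run:
```python
from h import *
a=cv2.imread("pics/top0.png")
def z(x0,y0,x1,y1): return cv2.resize(a[y0:y1,x0:x1],(400,300*1),interpolation=cv2.INTER_NEAREST)
o=np.vstack([np.hstack([z(312,195,372,240+0),z(370,205,430,250)]),np.hstack([z(340,270,400,315),z(405,267,465,312)])])
cv2.imwrite("pics/t2.png",o)
```

```text
(no output)
```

View pics/t2.png

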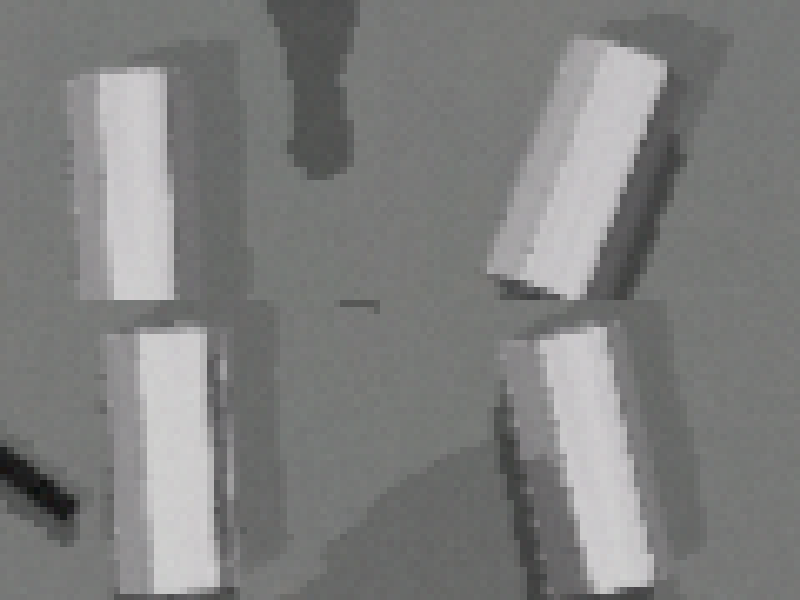

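```bash
cat >> h.py <<'E'
def faces(img=None,z=0.048,thr=185,roi=(305,195,470,320)):
    p=arm.camera("top") if img is None else img
    g=p.min(axis=2); g=cv2.GaussianBlur(g,(3,3),0.6)
    m=np.zeros_like(g); x0,y0,x1,y1=roi; m[y0:y1,x0:x1]=(g[y0:y1,x0:x1]>thr)*255
    n,l,s,c=cv2.connectedComponentsWithStats(m)
    out=[]
    for k in range(1,n):
        if s[k,4]<150: continue
        pts=np.argwhere(l==k)[:,::-1].astype(float)
        W=np.array([pix2w("top",q,z)[:2] for q in pts])
        ce=W.mean(0); u,sv,v=np.linalg.svd(W-ce,full_matrices=False); d=v[0]*np.sign(v[0][0])
        r=(W-ce)@v.T
        print("ctr",ce.round(4),"yaw deg",np.degrees(np.arctan2(d[1],d[0])).round(1),"size",np.ptp(r,axis=0).round(3),"px",c[k].round(0),s[k,4])
        out.append((ce,d))
    return out
E
python3 - <<'E'
from h import *
a=cv2.imread("pics/top0.png")[:,:,::-1]
print(a.min(axis=2)[225,325:345],a.min(axis=2)[235,325:345])
faces(a)
print("tray");faces(a,z=.01,roi=(150,200,305,320),thr=170)
E
```

```text
[145 143 158 201 198 199 200 202 203 200 197 199 183 110 116 111 110 104
 103 106] [143 145 152 176 201 203 202 202 201 203 202 194 181 110 112 111 112 104
 104 104]
ctr [ 0.6313 -0.0943] yaw deg 4.3 size [0.104 0.024] px [332. 224.] 313
ctr [ 0.6181 -0.2831] yaw deg -19.5 size [0.105 0.024] px [398. 230.] 306
ctr [ 0.451  -0.3843] yaw deg 12.2 size [0.105 0.024] px [434. 290.] 314
ctr [ 0.4376 -0.1943] yaw deg 4.5 size [0.104 0.024] px [366. 293.] 331
trayTraceback (most recent call last):
  File "<stdin>", line 5, in <module>
  File "h.py", line 29, in faces
    W=np.array([pix2w("top",q,z)[:2] for q in pts])
                ~~~~~^^^^^^^^^^^
  File "h.py", line 8, in pix2w
    i,M=cam(n); d=M@np.array([(px[0]-i["cx"])/i["fx"],(px[1]-i["cy"])/i["fy"],1.0])
        ~~~^^^
  File "h.py", line 5, in cam
    i=arm.camera_info(n); q=i["orientation"]
ValueError: time passes only in moves, steps and waits
```

```bash
python3 - <<'E'
s=open('h.py').read()
s=s.replace('''def cam(n):
    i=arm.camera_info(n); q=i["orientation"]
    return''','''_C={}
def cam(n):
    if n not in _C: _C[n]=arm.camera_info(n)
    i=_C[n]; q=i["orientation"]
    return''')
open('h.py','w').write(s)
E
python3 - <<'E'
from h import *
a=cv2.imread("pics/top0.png")[:,:,::-1]
print("tray");faces(a,z=.01,roi=(150,200,305,320),thr=165)
b=a[210:315,155:300]; cv2.imwrite("pics/tr.png",cv2.resize(b,None,fx=5,fy=5,interpolation=cv2.INTER_CUBIC)[:,:,::-1])
E
```

```text
tray
ctr [0.5547 0.2043] yaw deg -89.2 size [0.364 0.242] px [227. 249.] 6813
ctr [0.4332 0.2091] yaw deg -4.6 size [0.056 0.058] px [224. 291.] 157
```

View pics/tr.png

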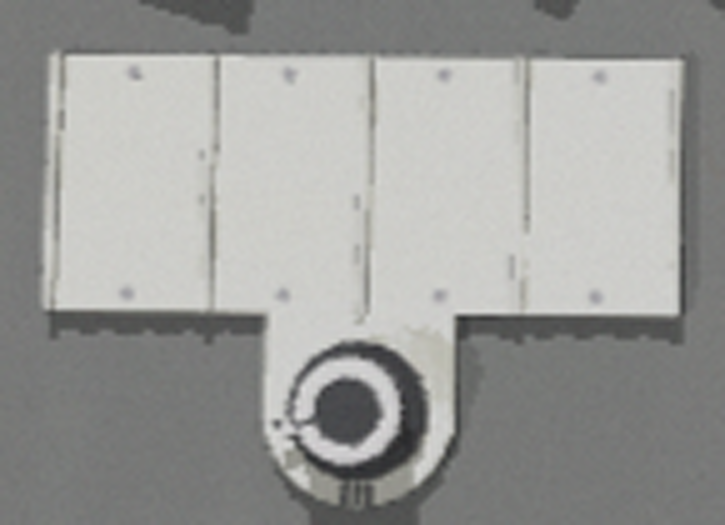

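Run:
```python
from h import *
P=[pix2w("top",(155+u/5,210+v/5),.01) for u,v in [(48,55),(683,60),(680,316),(43,311)]]
print(np.round(P,4)); c=np.mean(P,axis=0); print("centre",c.round(4))
y=(P[0]-P[1]+P[3]-P[2]); y/=np.linalg.norm(y[:2]); print("yaw",np.degrees(np.arctan2(-y[0],y[1])))
x=np.array([y[1],-y[0],0])
for l in (-.135,-.045,.045,.135): print(l,(c+l*y).round(4))
print("ring",(c-.13*x).round(4),pix2w("top",(155+348/5,210+410/5),.054).round(4))
```

```text
[[0.6316 0.3895 0.01  ]
 [0.6382 0.0213 0.01  ]
 [0.4899 0.0187 0.01  ]
 [0.4834 0.3849 0.01  ]]
centre [0.5608 0.2036 0.01  ]
yaw 1.02015626755799
-0.135 [0.5632 0.0686 0.01  ]
-0.045 [0.5616 0.1586 0.01  ]
0.045 [0.56   0.2486 0.01  ]
0.135 [0.5584 0.3386 0.01  ]
ring [0.4308 0.2013 0.01  ] [0.4314 0.2006 0.054 ]
```

>>> step_arm(increments="6 36.2 48.5 -4 67.3; 6 36.2 48.5 -4 67.3; 6 36.2 48.5 -4 67.3; 6 36.2 48.5 -4 67.3; 6 36.2 48.5 -4 67.3")

```text
time_s: 0.72
tcp_pos: [0.3945, -0.3679, 0.2167]
tcp_rot: [-0.687, 0.687, -0.166, 0.166]
wrist_force: [0.6, 0.3, 0.4]
opening: 0.692
```

>>> step_arm(increments="6 23.7 32.0 -6.7 31.2; 6 23.7 32.0 -6.7 31.2; 6 23.7 32.0 -6.7 31.2; 6 23.7 32.0 -6.7 31.2; 6 23.7 32.0 -6.7 31.2")

```text
time_s: 1.13
tcp_pos: [0.5168, -0.2024, 0.1822]
tcp_rot: [-0.706, 0.707, 0.027, -0.027]
wrist_force: [-0.1, -0.3, 0.6]
opening: 0.687
```

>>> step_arm(increments="6 11.9 16 -4 0; 6 11.9 16 -4 0; 6 11.9 16 -4 0; 6 11.9 16 -4 0; 6 11.9 16 -4 0")

```text
time_s: 1.55
tcp_pos: [0.6367, -0.0401, 0.1416]
tcp_rot: [-0.706, 0.707, 0.027, -0.027]
wrist_force: [0.0, 0.2, -0.0]
opening: 0.684
```

>>> step_arm(increments="6 -0.4 0 -4 0; 6 -0.4 0 -8 0; 6 -0.4 0 -11.9 0; 6 -0.4 0 -11.9 0; 6 -0.4 0 -11.9 0")

```text
time_s: 1.97
tcp_pos: [0.6307, -0.0398, 0.02]
tcp_rot: [0.707, -0.706, -0.025, 0.029]
wrist_force: [0.9, -0.7, 0.7]
opening: 0.682
```

Run:
```python
from h import *
snap("side","s2",(230,130,470,330),3.3)
snap("top","t3",(290,170,450,290),5)
```

```text
(no output)
```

View pics/s2.png

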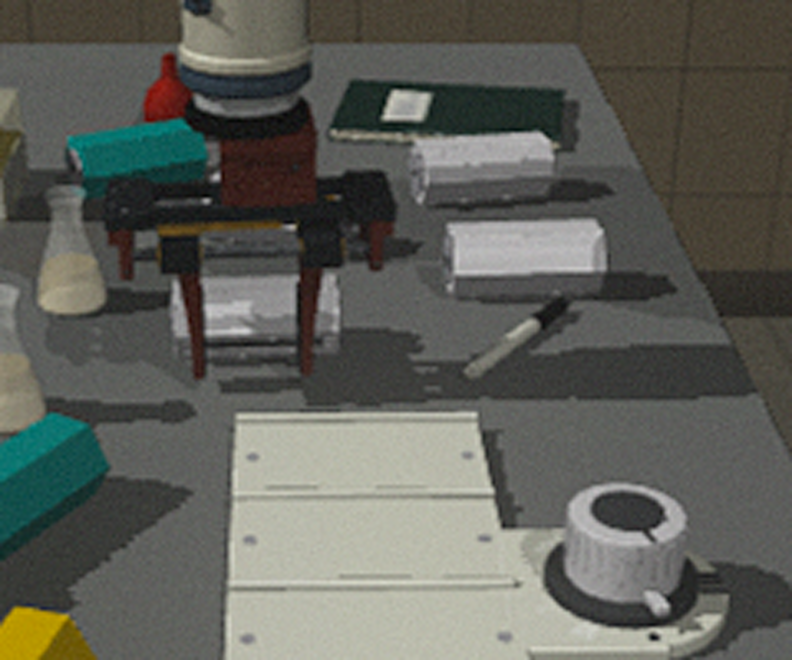

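View pics/t3.png

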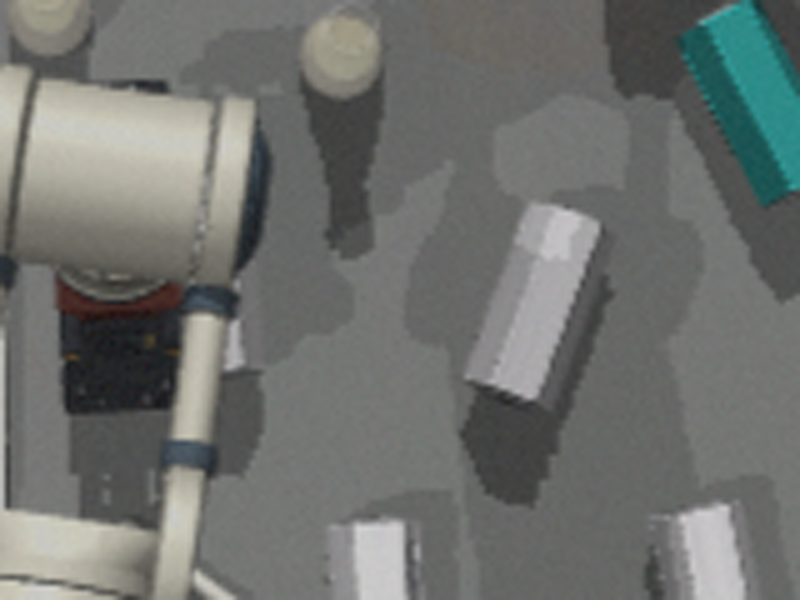

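>>> step_arm(increments="6 0 -1.0 -0.1 0; 6 0 -1.7 -0.1 0; 6 0 -1.9 0.3 0; 6 0 -2.2 0.7 0; 6 0 -2.6 1.1 0")

```text
time_s: 2.48
tcp_pos: [0.6347, -0.0668, 0.0382]
tcp_rot: [-0.706, 0.707, 0.029, -0.025]
wrist_force: [0.5, 1.9, 1.4]
opening: 0.682
```

>>> step_arm(increments="6 0 -0.4 0.3 0; 6 0 -0.9 0.6 0; 6 0 -1.4 0.9 0; 6 0 -1.8 1.1 0; 6 0 -1.8 1.1 0")

```text
time_s: 2.9
tcp_pos: [0.6348, -0.086, 0.0497]
tcp_rot: [-0.706, 0.707, 0.029, -0.024]
wrist_force: [-0.2, -0.9, 1.1]
opening: 0.683
```

Run:
```python
from h import *
snap("side","s3",(230,130,470,330),3.3)
```

```text
(no output)
```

View pics/s3.png

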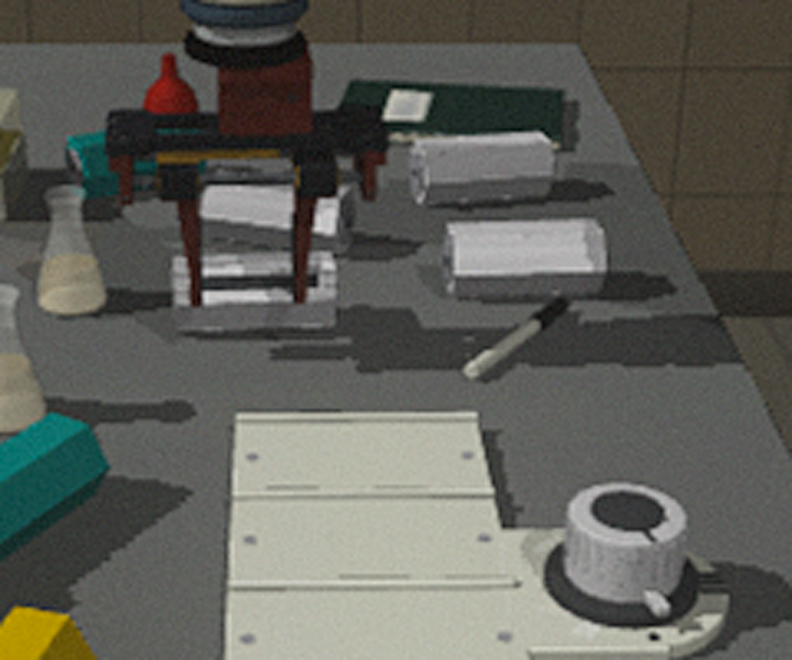

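>>> step_arm(increments="6 -0.3 1.4 0 0; 6 -0.3 1.9 -0.2 0; 6 -0.3 1.9 -1.6 0; 6 -0.3 1.9 -3.0 0; 6 -0.3 1.9 -3.0 0")

```text
time_s: 3.37
tcp_pos: [0.6292, -0.0657, 0.0141]
tcp_rot: [0.707, -0.706, -0.027, 0.027]
wrist_force: [-0.6, 0.3, -0.9]
opening: 0.681
```

>>> step_arm(increments="6 0 -1.0 -0.1 0; 6 0 -1.7 -0.1 0; 6 0 -1.9 0.3 0; 6 0 -2.2 0.7 0; 6 0 -2.6 1.1 0")

```text
time_s: 3.78
tcp_pos: [0.6295, -0.092, 0.0262]
tcp_rot: [0.707, -0.706, -0.027, 0.027]
wrist_force: [0.2, 2.0, 1.3]
opening: 0.683
```

>>> step_arm(increments="6 0 -0.4 0.3 0; 6 0 -0.9 0.6 0; 6 0 -1.4 0.9 0; 6 0 -1.8 1.1 0; 6 0 -1.8 1.1 0")

```text
time_s: 4.2
tcp_pos: [0.6298, -0.1113, 0.038]
tcp_rot: [-0.707, 0.707, 0.027, -0.026]
wrist_force: [-0.1, -0.6, 0.2]
opening: 0.683
```

>>> step_arm(increments="6 0 1 0 0; 6 0 1 4 0; 6 0 1 8 0; 6 0 5 8 0; 6 0 8 8 0")

```text
time_s: 4.62
tcp_pos: [0.6314, -0.0303, 0.1221]
tcp_rot: [-0.707, 0.707, 0.029, -0.023]
wrist_force: [0.3, 0.9, -0.0]
opening: 0.681
```

Run:
```python
from h import *
snap("side","s4",(230,130,470,330),3.3)
a=snap("top","t4",(290,170,450,290),5)
```

```text
(no output)
```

View pics/s4.png

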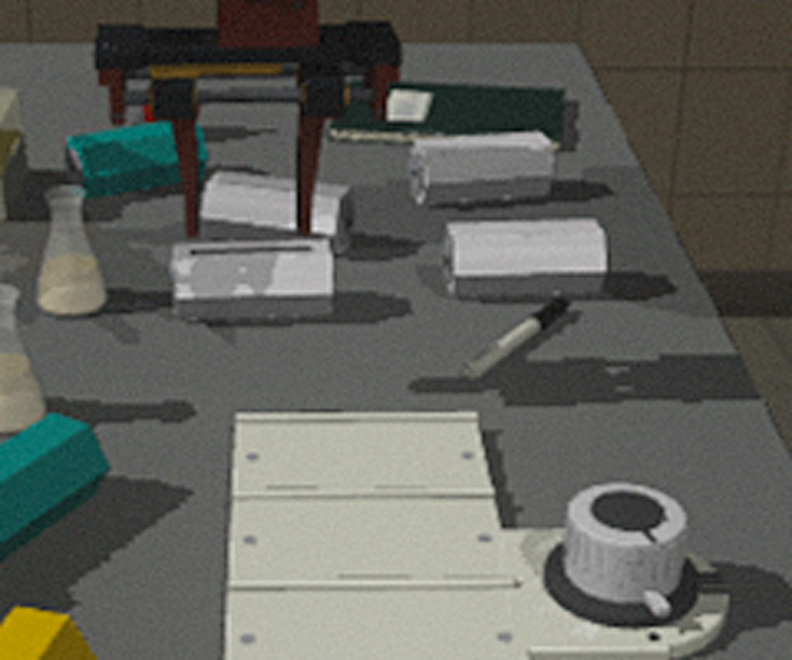

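View pics/t4.png

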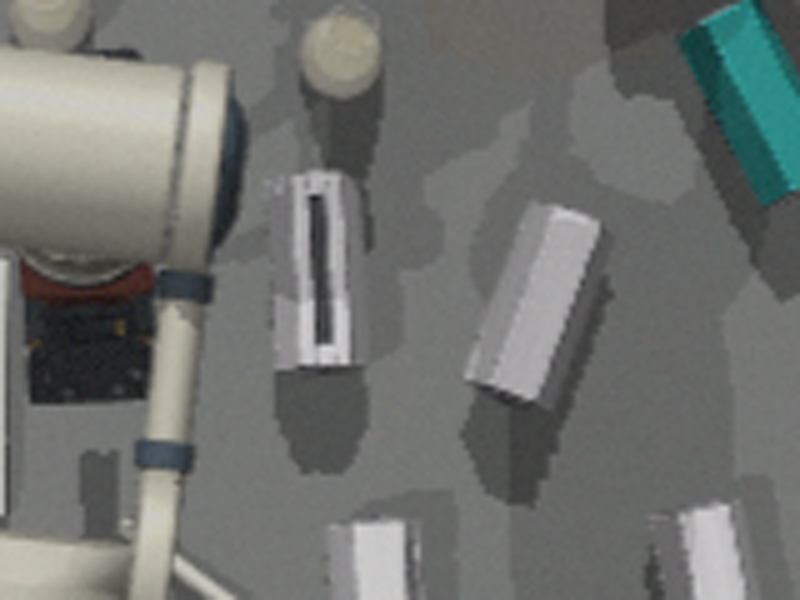

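```bash
cat >> h.py <<'E'
def crop2w(off,s,pts,z=.048):
    P=[pix2w("top",(off[0]+u/s,off[1]+v/s),z) for u,v in pts]; return np.array(P)
def axis(off,s,a,b,z=.048):
    P=crop2w(off,s,[a,b],z); d=P[0]-P[1]; print("ctr",P.mean(0).round(4),"yaw",np.degrees(np.arctan2(d[1],d[0])).round(1))
E
python3 - <<'E'
from h import *
axis((290,170),5,(318,195),(325,345))
axis((290,170),5,(319,172),(325,366))
E
```

```text
ctr [ 0.6326 -0.158   0.048 ] yaw 3.7
ctr [ 0.6332 -0.1583  0.048 ] yaw 2.9
```

>>> step_arm(increments="8 0 -12.8 0 89; 8 0 -12.8 0 89; 8 0 -12.8 0 89; 8 0 -12.8 0 89; 8 0 -12.8 0 89")

```text
time_s: 5.13
tcp_pos: [0.6291, -0.1574, 0.1175]
tcp_rot: [0.666, -0.665, -0.239, 0.24]
wrist_force: [0.5, 0.9, 0.0]
opening: 0.911
```

>>> step_arm(increments="8 0 0 0 54; 8 0 0 0 54; 8 0 0 0 54; 8 0 0 0 54; 8 0 0 0 54")

```text
time_s: 5.55
tcp_pos: [0.6287, -0.1574, 0.1166]
tcp_rot: [0.559, -0.558, -0.433, 0.434]
wrist_force: [0.3, 0.7, 0.1]
opening: 0.906
```

>>> step_arm(increments="8 0 0 0 18; 8 0 0 0 18; 8 0 0 0 18; 8 0 0 0 18; 8 0 0 0 18")

```text
time_s: 5.97
tcp_pos: [0.6284, -0.1573, 0.1159]
tcp_rot: [0.486, -0.484, -0.514, 0.516]
wrist_force: [-0.2, 0.9, 0.5]
opening: 0.913
```

>>> step_arm(increments="8 0.4 0 -3.5 0; 8 0.4 0 -7 0; 8 0.4 0 -10 0; 8 0.4 0 -10 0; 8 0.4 0 -10 0", force=25)

```text
time_s: 6.38
tcp_pos: [0.6314, -0.1571, 0.0141]
tcp_rot: [0.487, -0.483, -0.513, 0.516]
wrist_force: [-0.1, 1.0, 0.4]
opening: 0.91
```

>>> step_arm(increments="4 0 0 0 0; 4 0 0 0 0; 4 0 0 0 0; 4 0 0 0 0; 4 0 0 0 0", force=25)

```text
time_s: 6.8
tcp_pos: [0.6317, -0.1569, 0.0148]
tcp_rot: [0.487, -0.483, -0.513, 0.516]
wrist_force: [0.5, 0.8, 1.3]
opening: 0.613
```

>>> step_arm(increments="4 0 0 0 0; 4 0 0 1 0; 4 0 0 2 0; 4 0 0 3 0; 4 0 0 4 0")

```text
time_s: 7.22
tcp_pos: [0.6319, -0.157, 0.0563]
tcp_rot: [0.487, -0.484, -0.513, 0.515]
wrist_force: [0.1, -0.6, -3.2]
opening: 0.62
```

Run:
```python
from h import *
snap("side","s5",(230,130,470,330),3.3)
```

```text
(no output)
```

View pics/s5.png

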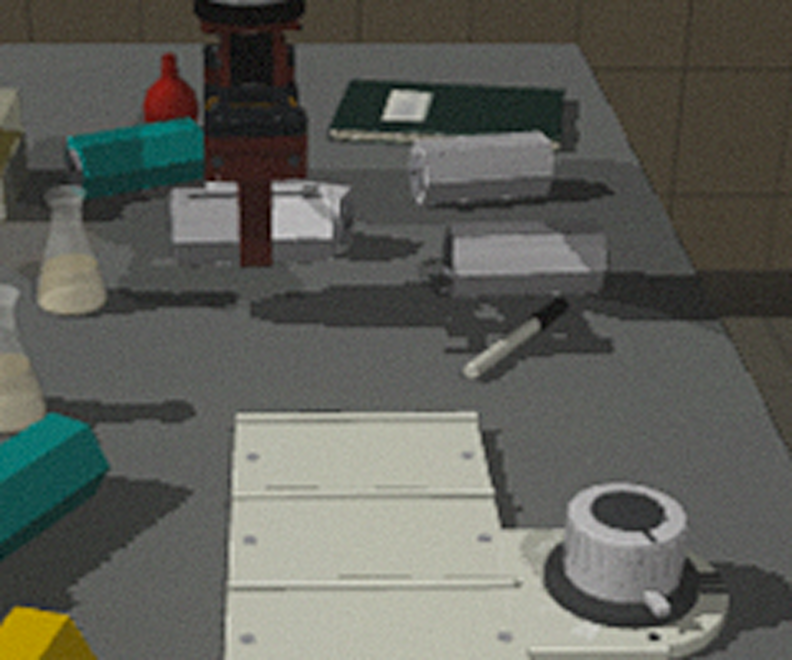

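>>> step_arm(increments="4 -7.4 49.6 0 -2; 4 -7.4 49.6 0 -2; 4 -7.4 49.6 0 -2; 4 -7.4 49.6 0 -2; 4 -7.4 49.6 0 -2")

```text
time_s: 7.68
tcp_pos: [0.6012, 0.0508, 0.0575]
tcp_rot: [0.494, -0.494, -0.505, 0.506]
wrist_force: [1.2, 0.1, -3.5]
opening: 0.617
```

>>> step_arm(increments="4 -4.6 31 0 0; 4 -4.6 31 0 0; 4 -4.6 31 0 0; 4 -4.6 31 0 0; 4 -4.6 31 0 0")

```text
time_s: 8.1
tcp_pos: [0.5705, 0.2573, 0.0582]
tcp_rot: [-0.494, 0.495, 0.506, -0.505]
wrist_force: [-0.2, 0.8, -3.7]
opening: 0.616
```

>>> step_arm(increments="4 -0.6 4.1 0 0; 4 -1.2 8.1 0 0; 4 -1.2 8.1 0 0; 4 -1.2 8.1 -1.2 0; 4 -1.2 8.1 -2.3 0")

```text
time_s: 8.52
tcp_pos: [0.559, 0.3384, 0.0352]
tcp_rot: [-0.493, 0.495, 0.507, -0.505]
wrist_force: [0.6, -0.5, -3.5]
opening: 0.618
```

Run:
```python
from h import *
snap("side","s6",(200,150,440,400),2.4)
```

```text
(no output)
```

View pics/s6.png

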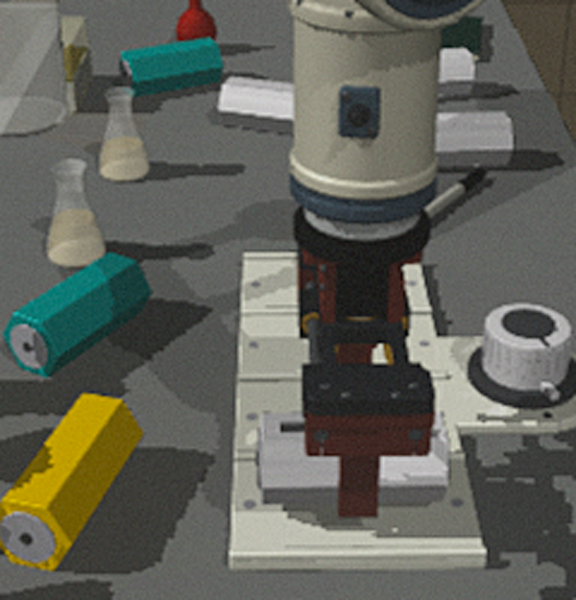

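Well placed over lane 4, groove up (dark groove either side of the gripper). Lower and release.

>>> step_arm(increments="4 0 0 -0.6 0; 4 0 0 -1.0 0; 4 0 0 -1.0 0; 4 0 0 -1.1 0; 4 0 0 -1.1 0")

```text
time_s: 8.98
tcp_pos: [0.5581, 0.3352, 0.0227]
tcp_rot: [0.495, -0.495, -0.504, 0.506]
wrist_force: [-6.0, -1.7, 11.3]
opening: 0.617
```

>>> step_arm(increments="7.5 0 0 0 0; 7.5 0 0 0 0; 7.5 0 0 0 0; 7.5 0 0 0 0; 7.5 0 0 0 0")

```text
time_s: 9.4
tcp_pos: [0.5583, 0.3347, 0.0224]
tcp_rot: [0.495, -0.495, -0.504, 0.506]
wrist_force: [0.2, 1.1, 0.5]
opening: 0.855
```

>>> step_arm(increments="7.5 0 0 4 0; 7.5 0 0 8 0; 7.5 0 -4 10 0; 7.5 0 -8 10 0; 7.5 0 -12 10 0")

```text
time_s: 9.82
tcp_pos: [0.5591, 0.2143, 0.1249]
tcp_rot: [-0.494, 0.496, 0.506, -0.505]
wrist_force: [0.3, -1.1, -0.1]
opening: 0.851
```

Run:
```python
from h import *
snap("side","s7",(200,150,440,400),2.4)
snap("top","t7",(155,180,300,310),4.5)
```

```text
(no output)
```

View pics/s7.png

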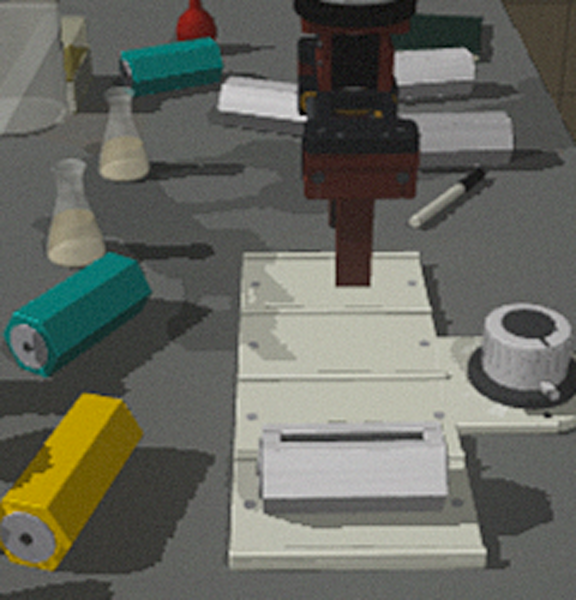

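View pics/t7_full.png

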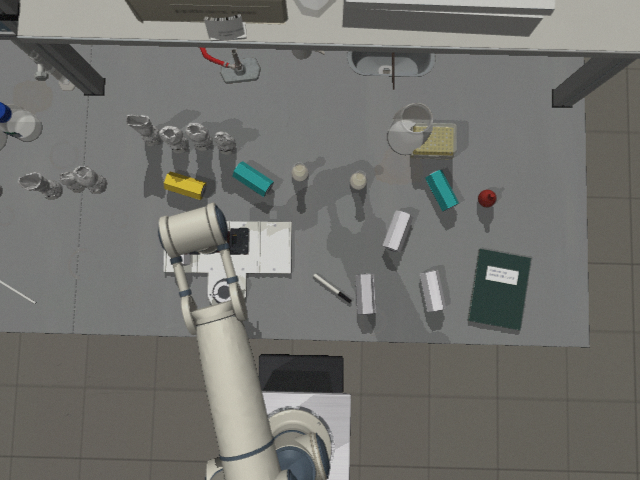

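>>> step_arm(increments="6 -12.2 -46.3 0 -87; 6 -12.2 -46.3 0 -87; 6 -12.2 -46.3 0 -87; 6 -12.2 -46.3 0 -87; 6 -12.2 -46.3 0 -87")

```text
time_s: 10.33
tcp_pos: [0.5053, 0.0121, 0.1222]
tcp_rot: [0.627, -0.627, -0.325, 0.328]
wrist_force: [0.4, -0.1, 0.1]
opening: 0.683
```

>>> step_arm(increments="6 -7 -26 0 -51; 6 -7 -26 0 -51; 6 -7 -26 0 -51; 6 -7 -26 0 -51; 6 -7 -26 0 -51")

```text
time_s: 10.75
tcp_pos: [0.4509, -0.1893, 0.1222]
tcp_rot: [0.698, -0.697, -0.117, 0.119]
wrist_force: [1.7, -0.6, 0.0]
opening: 0.684
```

>>> step_arm(increments="6 -1.3 -6 0 -14.5; 6 -1.3 -6 0 -14.5; 6 -1.3 -6 0 -14.5; 6 -1.3 -6 -3 -14.5; 6 -1.3 -6 -6 -14.5")

```text
time_s: 11.17
tcp_pos: [0.4396, -0.2496, 0.0634]
tcp_rot: [-0.706, 0.707, 0.03, -0.029]
wrist_force: [-0.0, -0.1, 0.4]
opening: 0.684
```

Run:
```python
from h import *
snap("side","s8",(230,130,470,330),3.3)
snap("top","t8",(320,170,480,330),3.7)
```

```text
(no output)
```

View pics/s8.png

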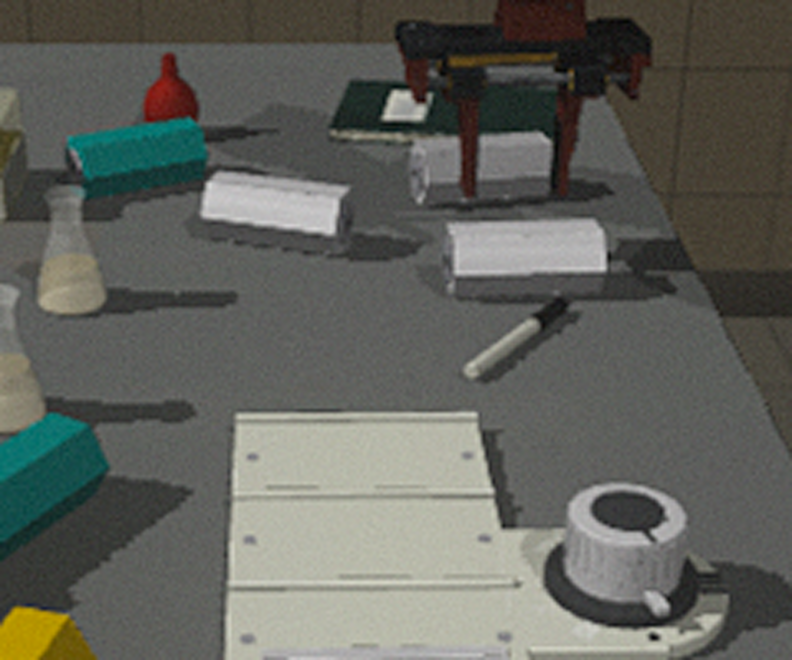

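View pics/t8.png

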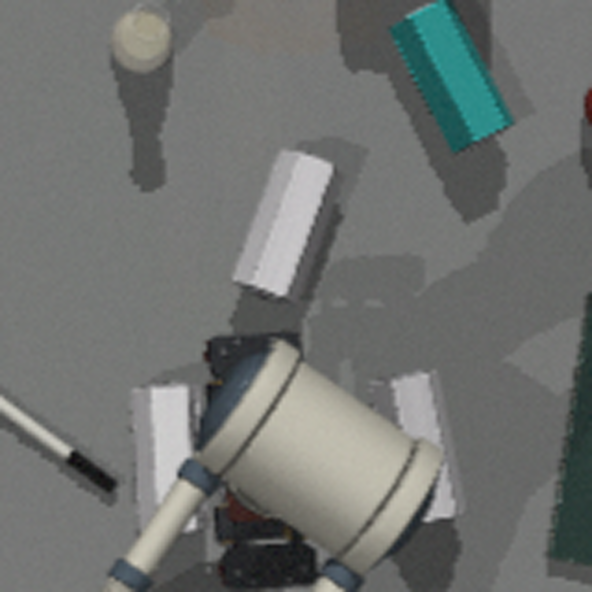

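>>> step_arm(increments="8 0 0 4 90; 8 0 2.7 6 90; 8 -0.2 5.5 6 90; 8 -0.2 5.5 6 90; 8 -0.2 5.5 6 90")

```text
time_s: 11.68
tcp_pos: [0.4349, -0.1894, 0.1194]
tcp_rot: [-0.662, 0.663, 0.246, -0.25]
wrist_force: [-0.5, 0.5, 0.2]
opening: 0.911
```

>>> step_arm(increments="8 0 0 0 54; 8 0 0 0 54; 8 0 0 0 54; 8 0 0 0 54; 8 0 0 0 54")

```text
time_s: 12.1
tcp_pos: [0.4357, -0.1883, 0.1213]
tcp_rot: [-0.553, 0.555, 0.438, -0.441]
wrist_force: [0.1, 0.9, 0.5]
opening: 0.911
```

>>> step_arm(increments="8 0 0 0 19; 8 0 0 0 19; 8 0 0 0 19; 8 0 0 -4 19; 8 0 0 -6 19")

```text
time_s: 12.52
tcp_pos: [0.4365, -0.1873, 0.0614]
tcp_rot: [0.471, -0.475, -0.524, 0.526]
wrist_force: [-1.6, 0.0, -0.7]
opening: 0.91
```

>>> step_arm(increments="7 0 -0.7 0 -1.4; 7 0 -0.7 -2 -1.4; 7 0 -0.7 -4.7 -1.4; 7 0 -0.7 -4.7 -1.4; 7 0 -0.7 -4.7 -1.4")

```text
time_s: 12.93
tcp_pos: [0.4366, -0.194, 0.0154]
tcp_rot: [0.478, -0.481, -0.519, 0.521]
wrist_force: [0.5, -0.5, 0.4]
opening: 0.795
```

>>> step_arm(increments="4 0 0 0 0; 4 0 0 0 0; 4 0 0 0 0; 4 0 0 0 0; 4 0 0 0 0")

```text
time_s: 13.35
tcp_pos: [0.4379, -0.1946, 0.0179]
tcp_rot: [0.477, -0.482, -0.519, 0.52]
wrist_force: [-0.7, 0.6, 6.5]
opening: 0.617
```

>>> step_arm(increments="4 0 0 1 0; 4 0 0 2 0; 4 0 0 3 0; 4 4 2 3 0; 4 8 4 3 0")

```text
time_s: 13.77
tcp_pos: [0.5132, -0.1582, 0.0501]
tcp_rot: [0.477, -0.484, -0.518, 0.519]
wrist_force: [1.1, -1.5, -3.8]
opening: 0.615
```

>>> step_arm(increments="4 4 2.8 0 -2; 4 8.7 5.8 0 -3; 4 8.7 5.8 -1 -3; 4 8.7 5.8 -2 -3; 4 8.7 5.8 -3 -3")

```text
time_s: 14.18
tcp_pos: [0.6008, -0.0993, 0.0197]
tcp_rot: [0.49, -0.497, -0.506, 0.507]
wrist_force: [-0.6, -0.5, -4.2]
opening: 0.618
```

>>> step_arm(increments="4 0 0 -0.3 0; 4 0 0 -0.4 0; 7.5 0 0 -0.3 0; 7.5 0 0 -0.3 0; 7.5 0 0 -0.3 0")

```text
time_s: 14.6
tcp_pos: [0.6008, -0.1002, 0.0176]
tcp_rot: [0.489, -0.498, -0.506, 0.507]
wrist_force: [-0.6, -0.0, -0.0]
opening: 0.805
```

>>> step_arm(increments="6 0 0 4 0; 6 0 0 8 0; 6 0 0 11 0; 6 0 -4 11 0; 6 0 -8 11 -10")

```text
time_s: 15.02
tcp_pos: [0.6025, -0.1803, 0.1323]
tcp_rot: [-0.517, 0.53, 0.476, -0.475]
wrist_force: [-0.2, 0.6, -0.4]
opening: 0.686
```

Run:
```python
from h import *
snap("side","s9",(230,130,470,330),3.3)
snap("top","t9",(290,170,450,290),5)
```

```text
(no output)
```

View pics/s9.png

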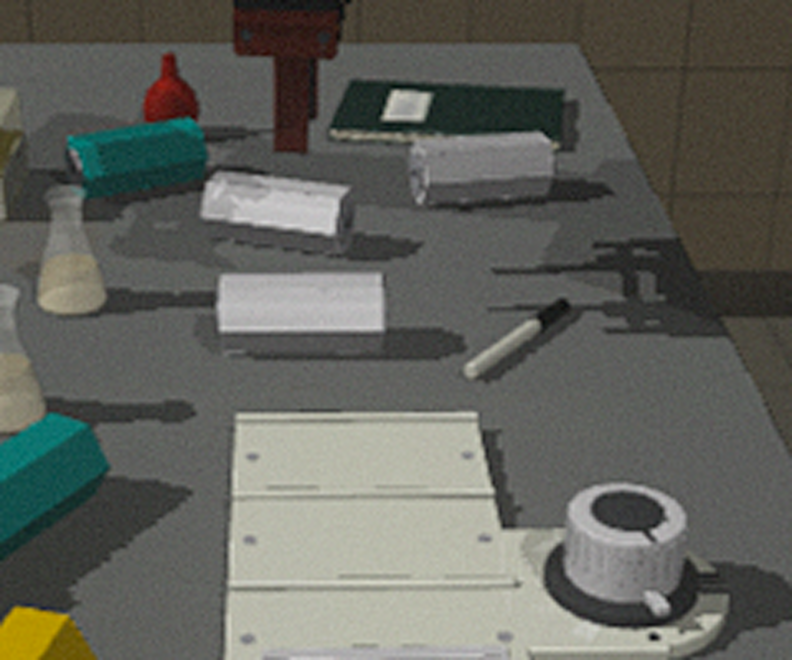

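View pics/t9.png

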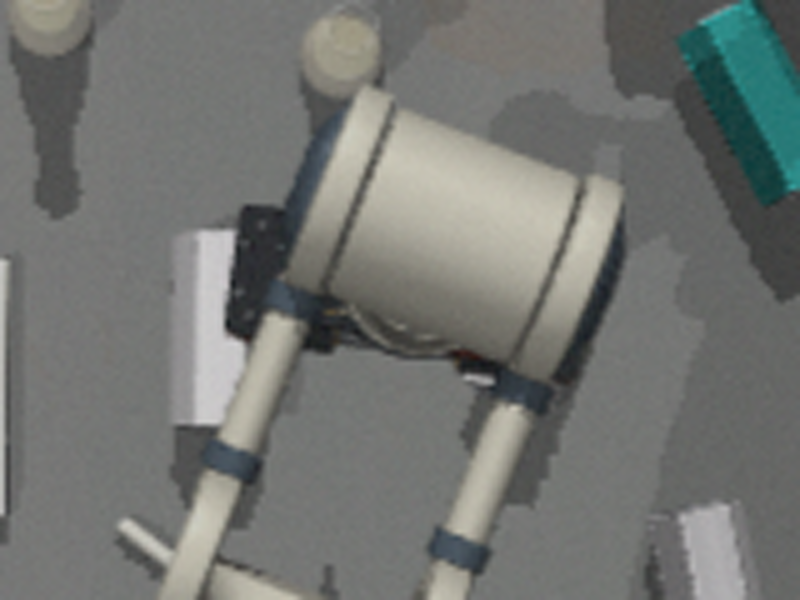

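>>> step_arm(increments="6 0 2.6 0 -83.6; 6 0 2.6 0 -83.6; 6 0 2.6 0 -83.6; 6 0 2.6 0 -83.6; 6 0 2.6 0 -83.6")

```text
time_s: 15.53
tcp_pos: [0.5999, -0.1592, 0.1284]
tcp_rot: [-0.642, 0.649, 0.286, -0.291]
wrist_force: [-0.5, 0.2, 0.5]
opening: 0.685
```

>>> step_arm(increments="6 0 0 0 -48; 6 0 0 0 -48; 6 0 0 0 -48; 6 0 0 0 -48; 6 0 0 0 -48")

```text
time_s: 15.95
tcp_pos: [0.5996, -0.1588, 0.1283]
tcp_rot: [-0.7, 0.706, 0.072, -0.08]
wrist_force: [-0.1, 0.5, -0.2]
opening: 0.684
```

Yaw ≈ 12°, 11° more, then descend.

>>> step_arm(increments="6 0 0.2 0 -11; 6 0 0.2 -3 -11; 6 0 0.2 -7 -11; 6 0 0.2 -10.8 -11; 6 0 0.2 -10.8 -11")

```text
time_s: 16.37
tcp_pos: [0.5941, -0.1549, 0.0108]
tcp_rot: [-0.706, 0.708, -0.0, -0.017]
wrist_force: [-1.8, 0.1, -0.8]
opening: 0.685
```

>>> step_arm(increments="6 0 1.0 -0.1 0; 6 0 1.7 -0.1 0; 6 0 1.9 0.3 0; 6 0 2.2 0.7 0; 6 0 2.6 1.1 0")

```text
time_s: 16.78
tcp_pos: [0.5952, -0.1288, 0.0247]
tcp_rot: [-0.706, 0.708, 0.001, -0.016]
wrist_force: [-0.7, -0.9, 0.1]
opening: 0.682
```

>>> step_arm(increments="6 0 0.4 0.3 0; 6 0 0.9 0.6 0; 6 0 1.4 0.9 0; 6 0 1.8 1.1 0; 6 0 1.8 1.1 0")

```text
time_s: 17.2
tcp_pos: [0.5956, -0.1098, 0.0364]
tcp_rot: [-0.706, 0.708, 0.002, -0.016]
wrist_force: [-0.6, -0.2, -0.5]
opening: 0.683
```

>>> step_arm(increments="8 0 -1 0 0; 8 0 -1 4 0; 8 0 -1 8 0; 8 0 -5 8 0; 8 0 -8 8 0")

```text
time_s: 17.62
tcp_pos: [0.5972, -0.1917, 0.1205]
tcp_rot: [-0.705, 0.709, 0.005, -0.015]
wrist_force: [0.4, -0.5, -1.3]
opening: 0.91
```

Run:
```python
from h import *
snap("side","s10",(230,130,470,330),3.3)
snap("top","t10",(290,170,450,290),5)
```

```text
(no output)
```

View pics/s10.png

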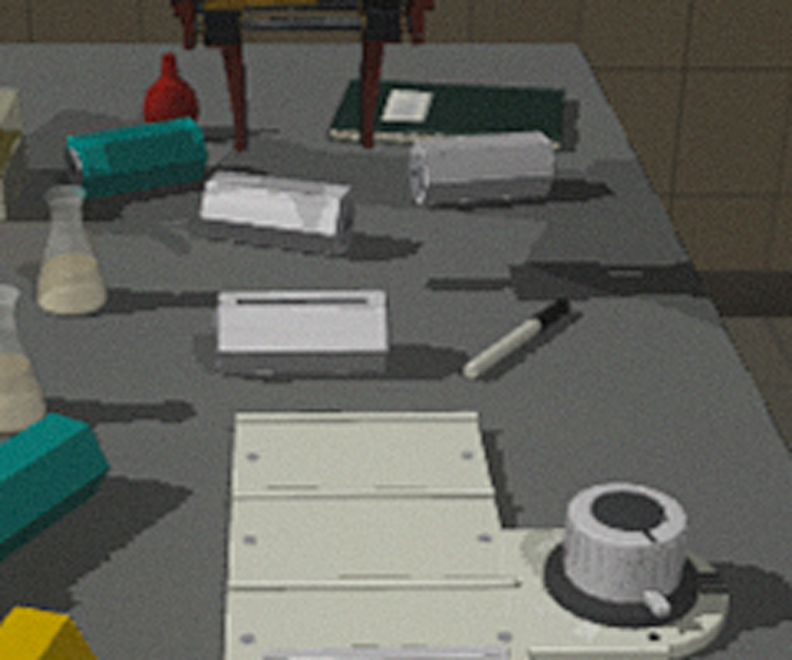

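View pics/t10.png

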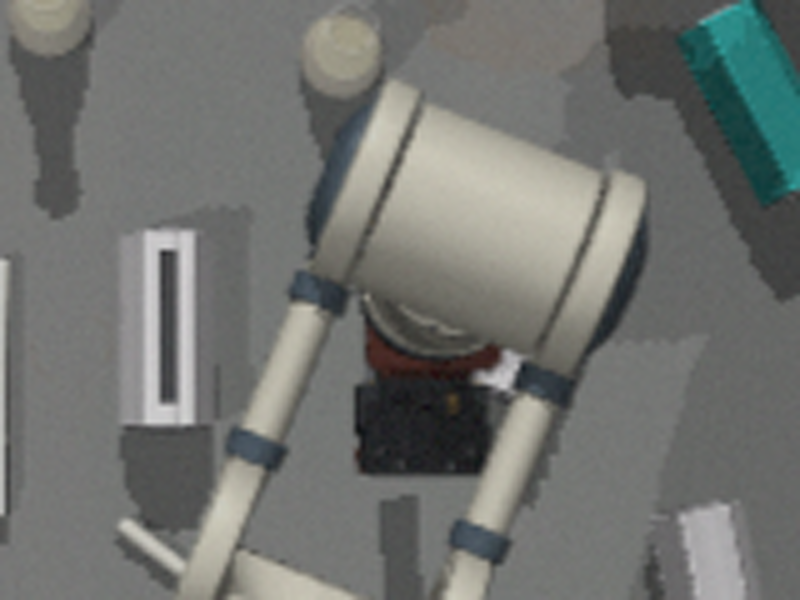

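Run:
```python
from h import *
axis((290,170),5,(170,230),(170,425))
axis((290,170),5,(168,250),(169,404))
print(yaw().round(3), arm.get_state()["joints"].round(2))
```

```text
ctr [ 0.5977 -0.073   0.048 ] yaw 1.4
ctr [ 0.5979 -0.0721  0.048 ] yaw 1.8
[[ 1.    -0.021 -0.021]
 [ 0.021 -0.005  1.   ]
 [-0.021 -1.    -0.005]] [-0.36  0.18  1.33 -0.01  1.64 -0.39]
```

>>> step_arm(increments="8 0.1 11.9 0 90; 8 0.1 11.9 0 90; 8 0.1 11.9 0 90; 8 0.1 11.9 0 90; 8 0.1 11.9 0 90")

```text
time_s: 18.13
tcp_pos: [0.5957, -0.0735, 0.1158]
tcp_rot: [-0.666, 0.672, 0.222, -0.236]
wrist_force: [0.1, -0.6, 0.2]
opening: 0.914
```

>>> step_arm(increments="8 0 0 0 54; 8 0 0 0 54; 8 0 0 0 54; 8 0 0 0 54; 8 0 0 0 54")

```text
time_s: 18.55
tcp_pos: [0.5953, -0.0734, 0.1149]
tcp_rot: [-0.562, 0.572, 0.417, -0.429]
wrist_force: [0.2, -0.5, 0.7]
opening: 0.911
```

>>> step_arm(increments="8 0 0 0 18; 8 0 0 0 18; 8 0 0 0 18; 8 0 0 -4 18; 8 0 0 -7 18")

```text
time_s: 18.97
tcp_pos: [0.596, -0.0735, 0.0447]
tcp_rot: [0.487, -0.5, -0.502, 0.511]
wrist_force: [0.6, 0.6, -2.0]
opening: 0.911
```

>>> step_arm(increments="8 0.2 0 -1.5 0; 8 0.2 0 -2.9 0; 8 0.2 0 -2.9 0; 4 0.2 0 -2.9 0; 4 0.2 0 -2.9 0")

```text
time_s: 19.38
tcp_pos: [0.5987, -0.0737, 0.0172]
tcp_rot: [0.487, -0.501, -0.502, 0.51]
wrist_force: [0.4, -0.2, 0.7]
opening: 0.801
```

>>> step_arm(increments="4 0 0 0 0; 4 0 0 0 0; 4 0 0 0 0; 4 0 0 1.5 0; 4 0 0 3 0")

```text
time_s: 19.8
tcp_pos: [0.5975, -0.0736, 0.046]
tcp_rot: [0.488, -0.5, -0.502, 0.511]
wrist_force: [0.5, -0.7, -2.4]
opening: 0.614
```

Run:
```python
from h import *
snap("side","s11",(230,130,470,330),3.3)
```

```text
(no output)
```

View pics/s11.png

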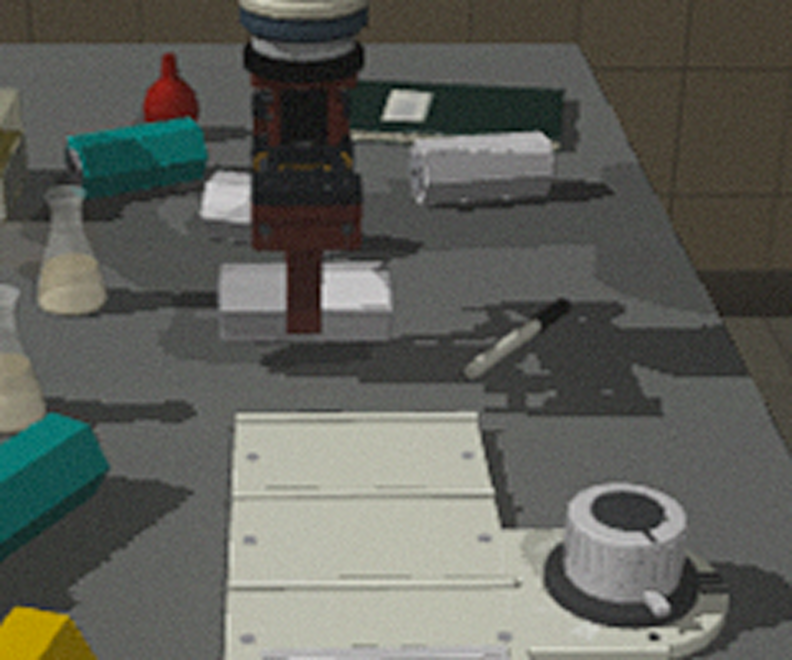

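Run:
```python
from h import *
a=cv2.imread("pics/s11_full.png"); cv2.imwrite("pics/z.png",cv2.resize(a[195:245,285:360],None,fx=10,fy=10,interpolation=cv2.INTER_NEAREST))
print(arm.get_state()["opening"]*87.8)
```

```text
47.85573877143952
```

View pics/z.png

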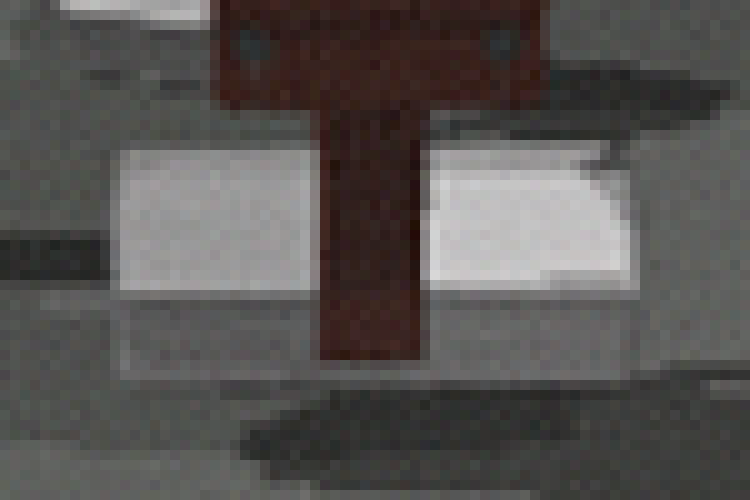

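Run:
```python
from h import *
snap("side","s12",(270,180,370,255),8)
snap("top","t12",(290,190,370,250),8)
print(arm.get_state()["opening"]*87.8)
```

```text
41.76200331902389
```

View pics/s12.png

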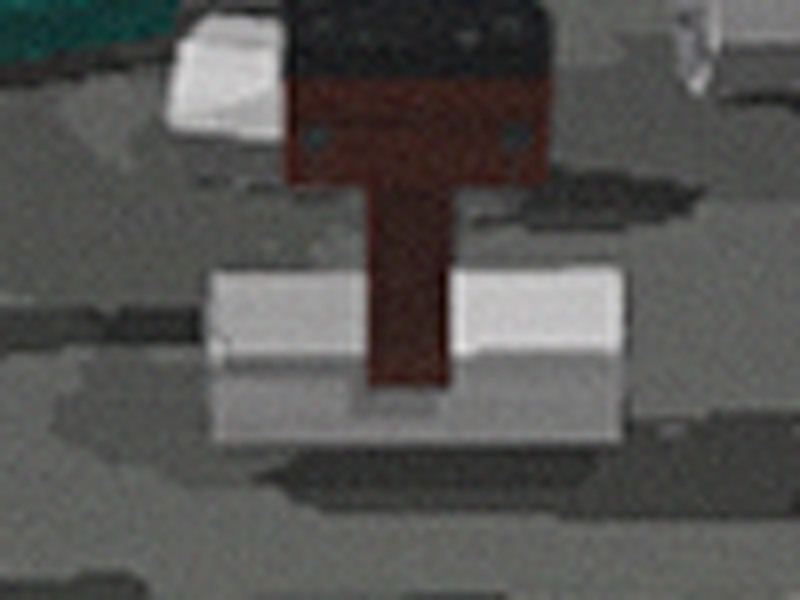

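View pics/t12.png

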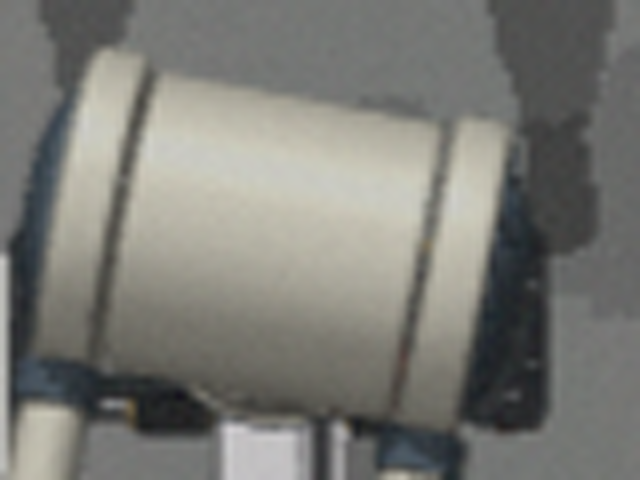

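>>> step_arm(increments="4 0 0 -0.8 0; 4 0 0 -1.6 0; 4 0 0 -2.2 0; 7.5 0 0.3 -2.2 0; 7.5 0 0.9 -2.2 0")

```text
time_s: 20.37
tcp_pos: [0.6044, -0.0731, 0.0363]
tcp_rot: [-0.479, 0.51, 0.502, -0.509]
wrist_force: [-3.6, -16.3, 28.1]
opening: 0.641
```

Run:
```python
from h import *
snap("side","s13",(270,180,370,255),8)
print(arm.get_state()["opening"]*87.8)
```

```text
59.45592116981402
```

View pics/s13.png

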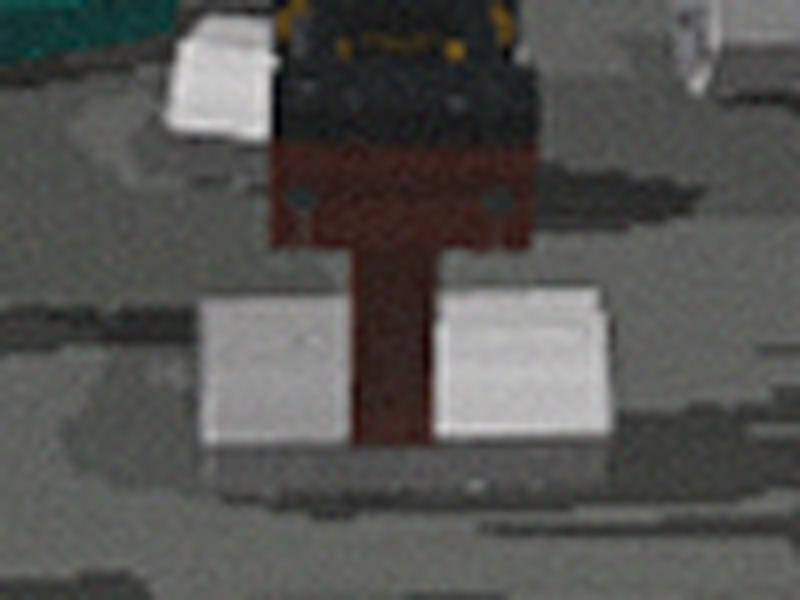

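>>> step_arm(increments="8.5 0 0 0.2 0; 8.5 0 0 2 0; 8.5 0 0 5 0; 8.5 0 0 9 0; 8.5 0 -8 9 0")

```text
time_s: 20.83
tcp_pos: [0.6083, -0.108, 0.1348]
tcp_rot: [-0.475, 0.511, 0.507, -0.507]
wrist_force: [1.2, -0.6, 1.8]
opening: 0.966
```

Run:
```python
from h import *
snap("side","s14",(230,130,470,330),3.3)
snap("top","t14",(290,170,450,290),5)
print(yaw().round(3))
```

```text
[[-0.018  0.029 -0.999]
 [ 0.999 -0.039 -0.02 ]
 [-0.039 -0.999 -0.028]]
```

View pics/s14.png

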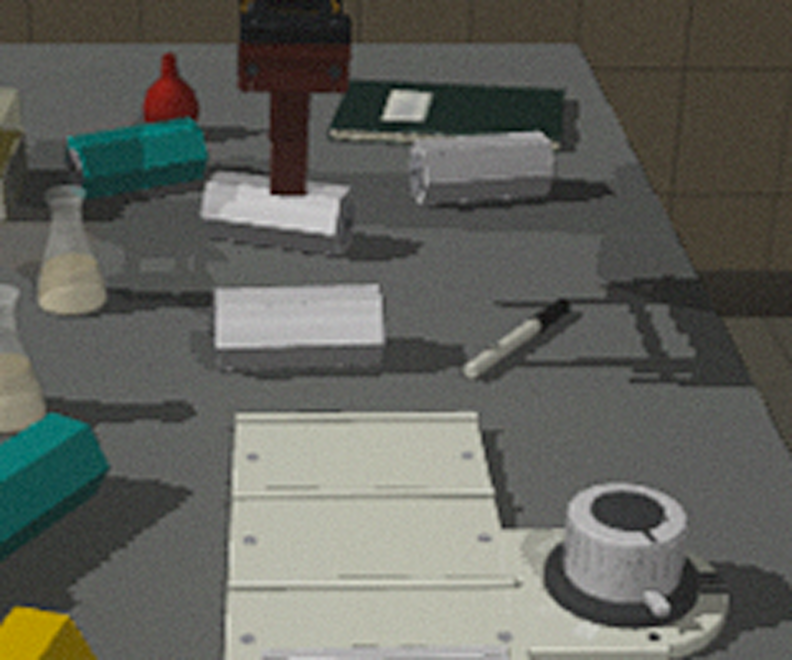

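View pics/t14.png

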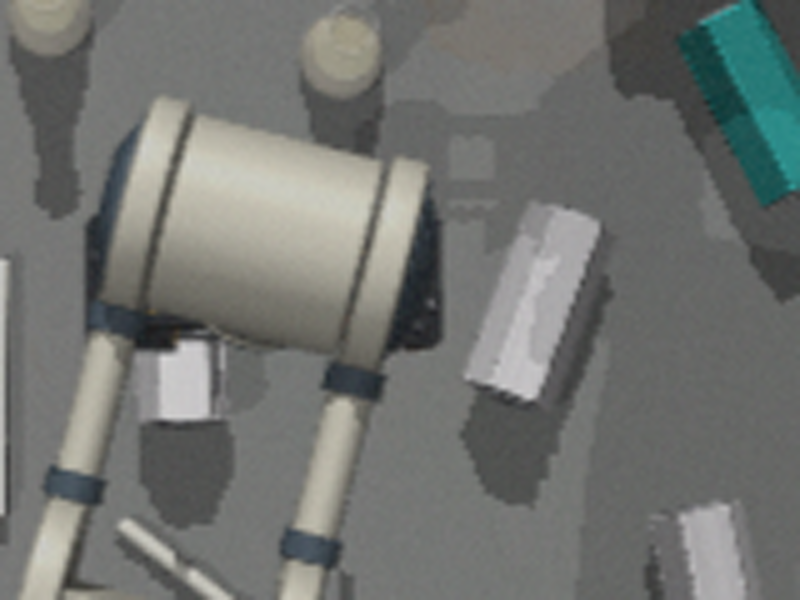

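>>> step_arm(increments="6 -0.8 -2.9 0 -87; 6 -0.8 -2.9 0 -87; 6 -0.8 -2.9 0 -87; 6 -0.8 -2.9 0 -87; 6 -0.8 -2.9 0 -87")

```text
time_s: 21.35
tcp_pos: [0.5971, -0.1455, 0.1268]
tcp_rot: [-0.613, 0.64, 0.318, -0.335]
wrist_force: [-1.1, -0.1, 0.0]
opening: 0.687
```

>>> step_arm(increments="6 0 0 0 -51; 6 0 0 0 -51; 6 0 0 0 -51; 6 0 0 0 -51; 6 0 0 0 -51")

```text
time_s: 21.77
tcp_pos: [0.5967, -0.1449, 0.1252]
tcp_rot: [-0.687, 0.707, 0.106, -0.131]
wrist_force: [-0.0, 1.5, -0.4]
opening: 0.684
```

>>> step_arm(increments="6 0 0 0 -15; 6 0 0 0 -15; 6 0 0 0 -15; 6 0 0 -4 -15; 6 0 0 -6 -15")

```text
time_s: 22.18
tcp_pos: [0.5962, -0.1445, 0.0624]
tcp_rot: [-0.698, 0.715, 0.014, -0.042]
wrist_force: [-0.8, 0.8, -1.5]
opening: 0.681
```

Run:
```python
from h import *
snap("side","s15",(230,130,470,330),3.3)
snap("top","t15",(290,170,450,290),5)
print(yaw().round(3))
```

```text
[[ 0.996 -0.047 -0.079]
 [ 0.078 -0.022  0.997]
 [-0.049 -0.999 -0.019]]
```

View pics/t15.png

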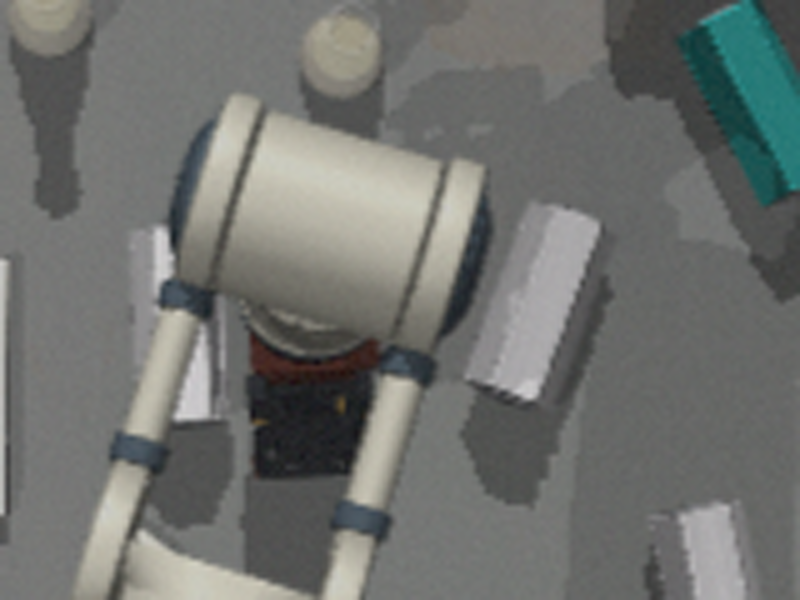

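Run:
```python
from h import *
axis((290,170),5,(178,230),(189,420))
```

```text
ctr [ 0.5993 -0.0806  0.048 ] yaw 4.7
```

>>> step_arm(increments="6 0.3 0.6 -1.5 0; 6 0.3 0.9 -3 0; 6 0.3 0.9 -4 0; 6 0.3 0.9 -4 0; 6 0.3 0.9 -4 0")

```text
time_s: 22.7
tcp_pos: [0.5967, -0.135, 0.0198]
tcp_rot: [-0.699, 0.714, 0.011, -0.045]
wrist_force: [1.0, -0.7, -0.3]
opening: 0.687
```

>>> step_arm(increments="6 0 1.0 0 0; 6 0 1.7 0 0; 6 0 1.9 0.3 0; 6 0 2.2 0.7 0; 6 0 2.6 1.1 0")

```text
time_s: 23.12
tcp_pos: [0.5968, -0.1089, 0.0317]
tcp_rot: [-0.699, 0.714, 0.011, -0.045]
wrist_force: [-1.3, -1.5, 0.1]
opening: 0.684
```

>>> step_arm(increments="6 0 0.4 0.3 0; 6 0 0.9 0.6 0; 6 0 1.4 0.9 0; 6 0 1.8 1.1 0; 6 0 1.8 1.1 0")

```text
time_s: 23.53
tcp_pos: [0.5972, -0.0898, 0.0434]
tcp_rot: [-0.699, 0.714, 0.012, -0.045]
wrist_force: [0.2, -0.1, 0.0]
opening: 0.686
```

>>> step_arm(increments="8 0 -1 0 0; 8 0 -1 4 0; 8 0 -1 8 0; 8 0 -5 8 0; 8 0 -8 8 0")

```text
time_s: 23.95
tcp_pos: [0.5988, -0.1717, 0.1277]
tcp_rot: [-0.698, 0.715, 0.015, -0.043]
wrist_force: [0.8, -0.1, 0.1]
opening: 0.909
```

Run:
```python
from h import *
snap("side","s16",(230,130,470,330),3.3)
snap("top","t16",(290,170,450,290),5)
print(yaw().round(3))
```

```text
[[ 0.996 -0.046 -0.076]
 [ 0.075 -0.025  0.997]
 [-0.047 -0.999 -0.022]]
```

View pics/t16.png

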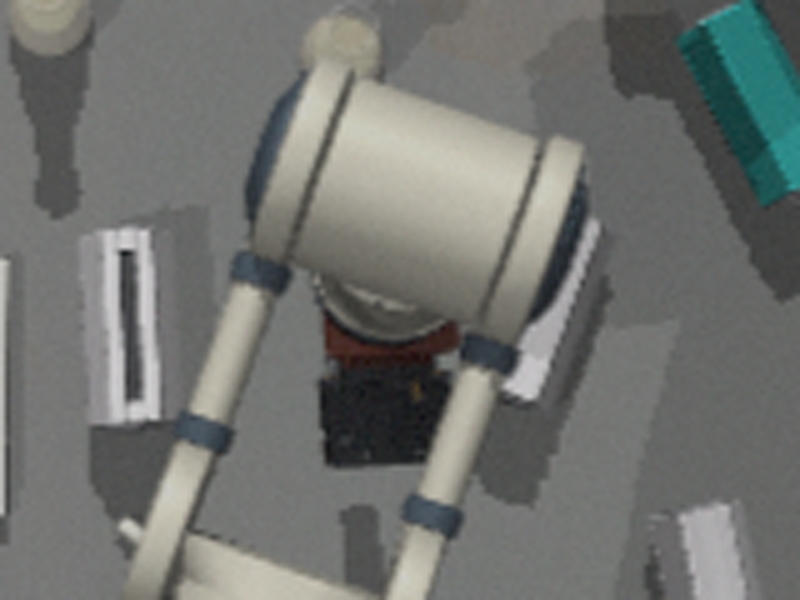

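View pics/s16.png

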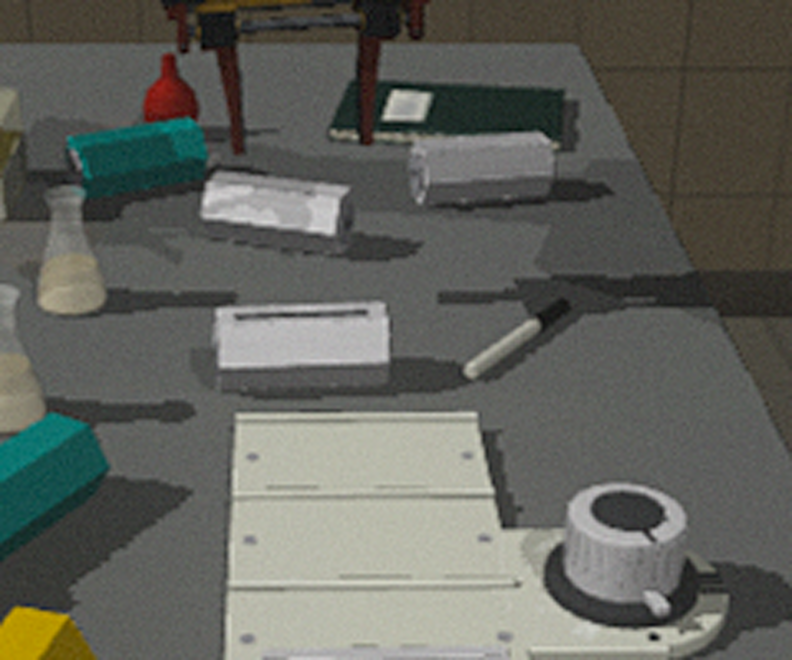

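Run:
```python
from h import *
axis((290,170),5,(128,230),(135,422))
axis((290,170),5,(126,250),(134,402))
```

```text
ctr [ 0.598  -0.0512  0.048 ] yaw 3.5
ctr [ 0.5979 -0.0504  0.048 ] yaw 4.5
```

>>> step_arm(increments="8 0 11.9 0 90; 8 0 11.9 0 90; 8 0 11.9 0 90; 8 0 11.9 0 90; 8 0 11.9 0 90")

```text
time_s: 24.47
tcp_pos: [0.5965, -0.0535, 0.1231]
tcp_rot: [-0.65, 0.674, 0.234, -0.261]
wrist_force: [0.4, 0.1, -0.6]
opening: 0.912
```

>>> step_arm(increments="8 0 0 0 54; 8 0 0 0 54; 8 0 0 0 54; 8 0 0 0 54; 8 0 0 0 54")

```text
time_s: 24.88
tcp_pos: [0.5961, -0.0534, 0.1223]
tcp_rot: [-0.539, 0.57, 0.429, -0.447]
wrist_force: [0.4, 0.5, 1.0]
opening: 0.913
```

>>> step_arm(increments="8 0 0 0 18; 8 0 0 0 18; 8 0 0 0 18; 8 0 0 -4 18; 8 0 0 -7 18")

```text
time_s: 25.3
tcp_pos: [0.5967, -0.0535, 0.0522]
tcp_rot: [0.462, -0.497, -0.513, 0.525]
wrist_force: [0.6, 0.5, -1.0]
opening: 0.909
```

>>> step_arm(increments="8 0.2 0.25 -1.5 0; 8 0.2 0.25 -3.5 0; 8 0.2 0.25 -3.5 0; 5 0.2 0.25 -3.5 0; 5 0.2 0.25 -3.5 0")

```text
time_s: 25.72
tcp_pos: [0.5992, -0.0511, 0.0182]
tcp_rot: [0.462, -0.497, -0.513, 0.525]
wrist_force: [0.1, -0.3, 0.1]
opening: 0.8
```

>>> step_arm(increments="5 0 0 0 0; 5 0 0 0 0; 5 0 0 0 0; 5 0 0 1 0; 5 0 0 2 0")

```text
time_s: 26.13
tcp_pos: [0.5982, -0.0511, 0.0378]
tcp_rot: [0.462, -0.497, -0.513, 0.526]
wrist_force: [-1.2, -0.7, -3.8]
opening: 0.613
```

Run:
```python
from h import *
snap("side","s17",(230,130,470,330),3.3)
print(arm.get_state()["opening"]*87.8)
```

```text
54.100652925153746
```

View pics/s17.png

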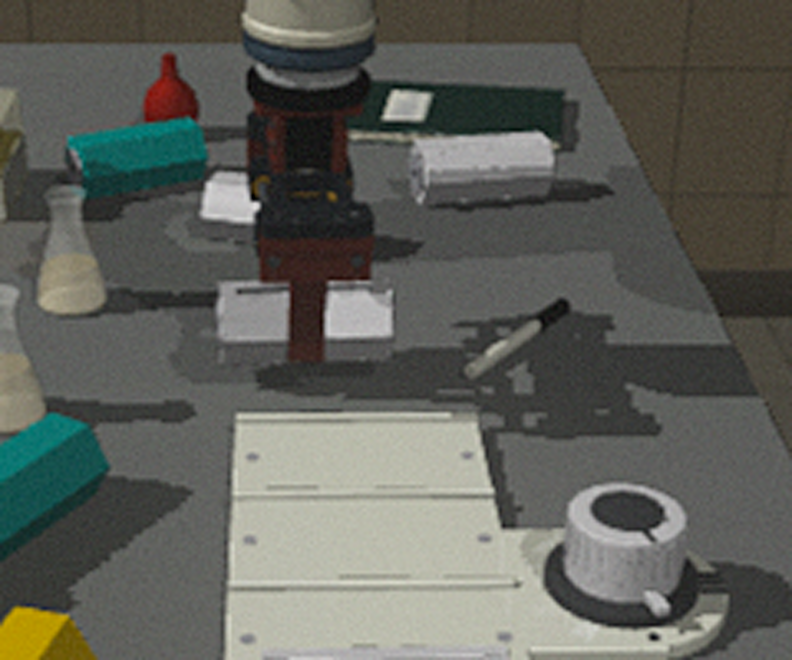

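>>> step_arm(increments="5 -0.4 1.5 1 -3; 5 -1 6 1.5 -3; 5 -1.8 12 1.5 -3; 5 -2.5 18 1.5 -3; 5 -3 22 1.5 -3")

```text
time_s: 26.6
tcp_pos: [0.5744, 0.1301, 0.0567]
tcp_rot: [0.475, -0.512, -0.5, 0.512]
wrist_force: [0.6, 0.6, -4.8]
opening: 0.619
```

>>> step_arm(increments="5 -0.4 4 0 0; 5 -0.8 8 0 0; 5 -0.8 8 0 0; 5 -0.8 8 -1 0; 5 -0.8 8 -1.8 0")

```text
time_s: 27.02
tcp_pos: [0.5665, 0.2099, 0.0383]
tcp_rot: [0.474, -0.512, -0.501, 0.512]
wrist_force: [0.3, -0.3, -4.1]
opening: 0.613
```

Run:
```python
from h import *
snap("side","s18",(200,150,440,400),2.4)
print(arm.get_state()["opening"]*87.8)
```

```text
53.90206377170721
```

View pics/s18.png

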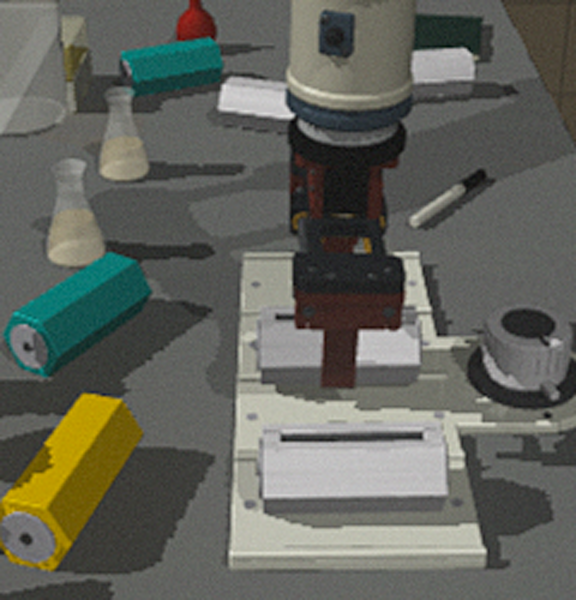

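>>> step_arm(increments="5 -0.6 1 0.6 0; 5 -0.6 3.9 0.6 0; 5 -0.6 3.9 0.4 0; 5 -0.6 3.9 -0.5 0; 5 -0.6 3.9 -1.0 0")

```text
time_s: 27.48
tcp_pos: [0.5599, 0.2478, 0.0278]
tcp_rot: [0.475, -0.512, -0.5, 0.512]
wrist_force: [-12.2, -0.7, 32.7]
opening: 0.618
```

>>> step_arm(increments="5 0 0 -0.1 0; 7.5 0 0 0 0; 7.5 0 0 0 0; 7.5 0 0 0 0; 7.5 0 0 0 0")

```text
time_s: 27.9
tcp_pos: [0.56, 0.2473, 0.0277]
tcp_rot: [0.475, -0.512, -0.5, 0.512]
wrist_force: [0.2, 1.1, -0.2]
opening: 0.85
```

>>> step_arm(increments="7.5 0 0 4 0; 7.5 0 0 8 0; 7.5 0 -3 10 0; 7.5 0 -7 10 0; 7.5 0 -11 10 0")

```text
time_s: 28.32
tcp_pos: [0.5609, 0.1369, 0.1304]
tcp_rot: [-0.474, 0.512, 0.501, -0.511]
wrist_force: [0.0, -0.2, -0.9]
opening: 0.857
```

Run:
```python
from h import *
snap("side","s19",(200,150,440,400),2.4)
snap("top","t19",(155,180,315,300),5)
print(yaw().round(3))
```

```text
[[-0.019  0.025 -1.   ]
 [ 0.998 -0.051 -0.02 ]
 [-0.052 -0.998 -0.024]]
```

View pics/s19.png

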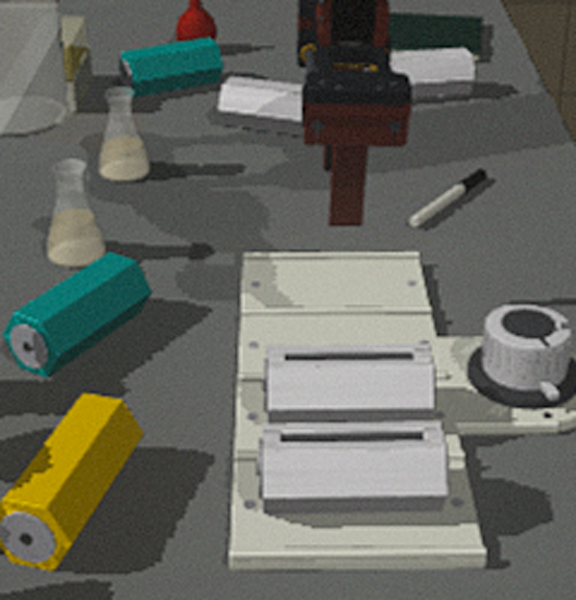

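>>> step_arm(increments="6 3.9 -47.1 0 -110; 6 3.9 -47.1 0 -110; 6 3.9 -47.1 0 -110; 6 3.9 -47.1 0 -110; 6 3.9 -47.1 0 -110")

```text
time_s: 28.83
tcp_pos: [0.5771, -0.0716, 0.1278]
tcp_rot: [-0.611, 0.642, 0.316, -0.34]
wrist_force: [0.1, 1.3, 0.7]
opening: 0.68
```

>>> step_arm(increments="6 2.2 -26.5 0 -75; 6 2.2 -26.5 0 -75; 6 2.2 -26.5 0 -75; 6 2.2 -26.5 0 -75; 6 2.2 -26.5 0 -75")

```text
time_s: 29.25
tcp_pos: [0.5944, -0.2795, 0.1274]
tcp_rot: [-0.686, 0.707, 0.103, -0.136]
wrist_force: [0.8, -0.8, 0.4]
opening: 0.683
```

Run:
```python
from h import *
p=snap("top","t20",(155,180,315,300),5)
M=yaw();print(M.round(3),np.degrees(np.arctan2(M[1,0],M[0,0])),arm.get_state()["tcp_pos"].round(3))
faces(cv2.imread("pics/t20_full.png")[:,:,::-1])
```

```text
[[ 0.946 -0.042 -0.321]
 [ 0.319 -0.042  0.947]
 [-0.053 -0.998 -0.026]] 18.624734557292822 [ 0.593 -0.287  0.126]
ctr [ 0.4041 -0.1901] yaw deg -24.2 size [0.084 0.026] px [364. 305.] 226
```

View pics/t20.png

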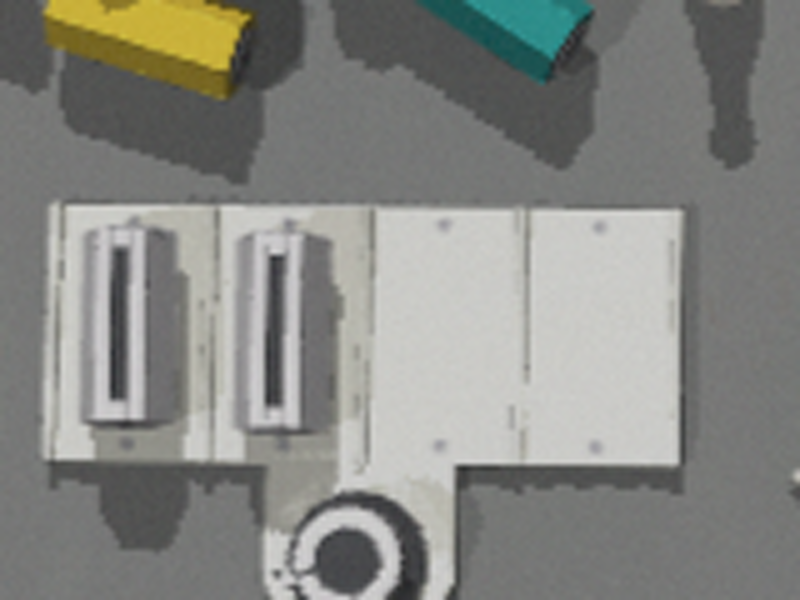

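>>> step_arm(increments="6 0.7 -4.7 0 -38; 6 0.7 -4.7 0 -38; 6 0.7 -4.7 0 -38; 6 0.7 -4.7 0 -38; 6 0.7 -4.7 0 -38")

```text
time_s: 29.72
tcp_pos: [0.6003, -0.3342, 0.125]
tcp_rot: [-0.694, 0.706, -0.121, 0.08]
wrist_force: [-0.4, 0.4, 0.4]
opening: 0.687
```

Run:
```python
from h import *
p=snap("top","t21",(320,170,480,330),3.7)
p=snap("side","s21",(230,130,470,330),3.3)
M=yaw();print(M.round(3),np.degrees(np.arctan2(M[1,0],M[0,0])),arm.get_state()["tcp_pos"].round(3))
```

```text
[[ 0.959 -0.059  0.276]
 [-0.277 -0.009  0.961]
 [-0.054 -0.998 -0.025]] -16.115096175640883 [ 0.6   -0.334  0.125]
```

View pics/t21.png

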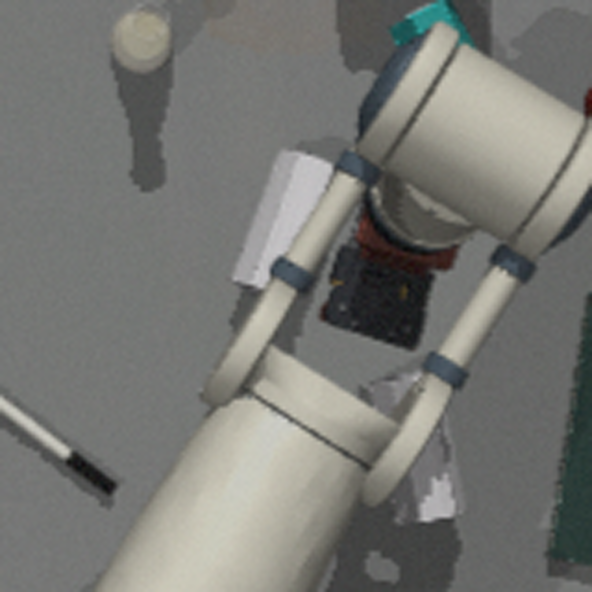

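View pics/s21.png

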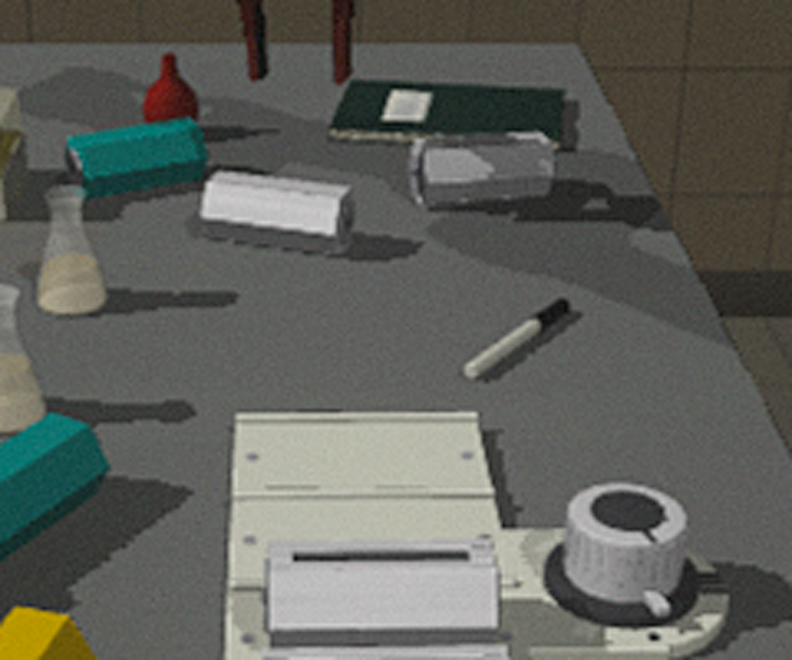

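>>> step_arm(increments="6 0 0 -2 -3.5; 6 0 0 -5 -3.5; 6 0 0 -8 -3.5; 6 0 0 -10.2 -3.5; 6 0 0 -10.2 -3.5")

```text
time_s: 30.23
tcp_pos: [0.5975, -0.3315, 0.016]
tcp_rot: [-0.693, 0.701, -0.142, 0.095]
wrist_force: [-0.6, -0.6, -1.2]
opening: 0.684
```

Run:
```python
from h import *
M=yaw();print(M.round(3),np.degrees(np.arctan2(M[1,0],M[0,0])),arm.get_state()["tcp_pos"].round(4))
```

```text
[[ 0.942 -0.069  0.33 ]
 [-0.33  -0.     0.944]
 [-0.065 -0.998 -0.023]] -19.33529017255616 [ 0.5975 -0.3315  0.016 ]
```

>>> step_arm(increments="6 0.33 0.94 0.1 0; 6 0.57 1.6 0.1 0; 6 0.63 1.8 0.4 0; 6 0.73 2.07 0.8 0; 6 0.87 2.45 1.2 0")

```text
time_s: 30.65
tcp_pos: [0.6072, -0.307, 0.0304]
tcp_rot: [-0.692, 0.701, -0.141, 0.095]
wrist_force: [-0.8, 0.2, -0.7]
opening: 0.684
```

>>> step_arm(increments="6 0.13 0.38 0.3 0; 6 0.3 0.85 0.6 0; 6 0.47 1.3 0.9 0; 6 0.6 1.7 1.1 0; 6 0.6 1.7 1.1 0")

```text
time_s: 31.07
tcp_pos: [0.6139, -0.2891, 0.0422]
tcp_rot: [-0.692, 0.701, -0.14, 0.095]
wrist_force: [-0.7, -0.3, 0.6]
opening: 0.684
```

>>> step_arm(increments="6 -0.35 -1 0 0; 6 -0.55 -1.6 1 0; 6 -0.6 -1.8 2 0; 6 -0.8 -2.4 4 0; 6 -1 -2.9 6 0")

```text
time_s: 31.48
tcp_pos: [0.6032, -0.319, 0.1031]
tcp_rot: [-0.692, 0.701, -0.141, 0.095]
wrist_force: [0.9, 0.3, -0.1]
opening: 0.681
```

Run:
```python
from h import *
p=snap("top","t22",(320,170,480,330),3.7)
p=snap("side","s22",(230,130,470,330),3.3)
M=yaw();print(M.round(3),np.degrees(np.arctan2(M[1,0],M[0,0])),arm.get_state()["tcp_pos"].round(3))
```

```text
[[ 0.942 -0.058  0.33 ]
 [-0.331 -0.006  0.944]
 [-0.052 -0.998 -0.025]] -19.350144651882903 [ 0.605 -0.321  0.108]
```

View pics/t22.png

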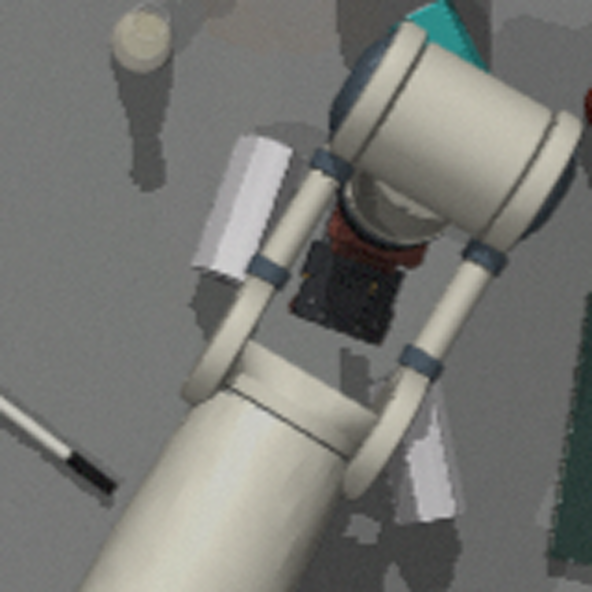

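View pics/s22.png

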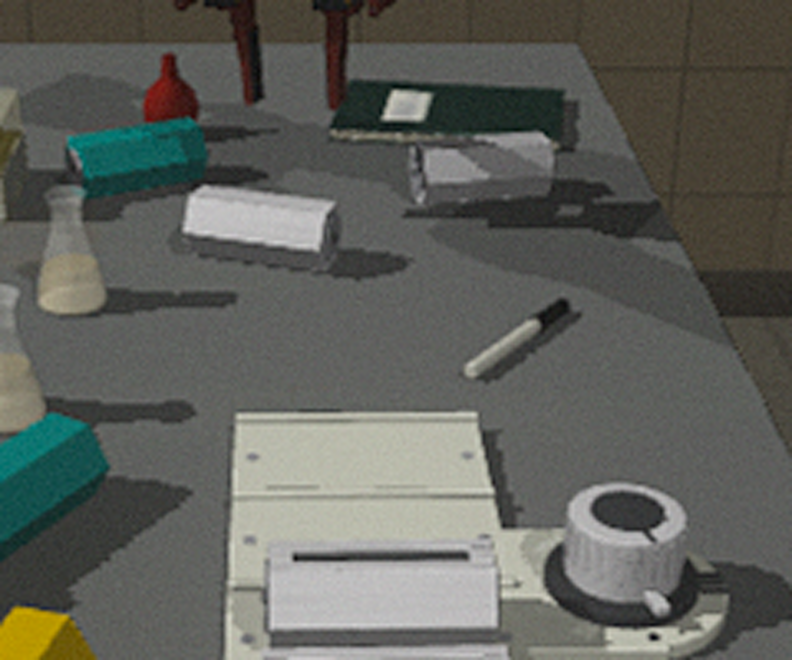

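>>> step_arm(increments="6 0 0 -3 0; 6 0.3 0.9 -6 0; 6 0.6 1.8 -8.4 0; 6 0.6 1.8 -8.6 0; 6 0.6 1.8 -8.6 0")

```text
time_s: 32.0
tcp_pos: [0.6097, -0.3018, 0.0194]
tcp_rot: [-0.692, 0.702, -0.14, 0.097]
wrist_force: [-0.4, 0.0, 0.7]
opening: 0.682
```

>>> step_arm(increments="6 0.33 0.94 0.1 0; 6 0.57 1.6 0.1 0; 6 0.63 1.8 0.4 0; 6 0.73 2.07 0.8 0; 6 0.87 2.45 1.2 0")

```text
time_s: 32.42
tcp_pos: [0.6189, -0.2775, 0.0331]
tcp_rot: [-0.691, 0.702, -0.139, 0.098]
wrist_force: [-1.2, -2.0, 0.7]
opening: 0.687
```

>>> step_arm(increments="6 0.13 0.38 0.3 0; 6 0.3 0.85 0.6 0; 6 0.47 1.3 0.9 0; 6 0.6 1.7 1.1 0; 6 0.6 1.7 1.1 0")

```text
time_s: 32.83
tcp_pos: [0.6256, -0.2595, 0.0448]
tcp_rot: [-0.691, 0.702, -0.139, 0.098]
wrist_force: [-0.1, 0.5, -0.3]
opening: 0.68
```

>>> step_arm(increments="6 -0.35 -1 0 0; 6 -0.55 -1.6 1 0; 6 -0.6 -1.8 2 0; 6 -0.8 -2.4 4 0; 6 -1 -2.9 6 0")

```text
time_s: 33.25
tcp_pos: [0.6149, -0.2893, 0.1057]
tcp_rot: [-0.692, 0.702, -0.139, 0.097]
wrist_force: [-0.4, 0.1, 0.8]
opening: 0.681
```

Run:
```python
from h import *
p=snap("top","t23",(320,170,480,330),3.7)
p=snap("side","s23",(230,130,470,330),3.3)
M=yaw();print(M.round(3),np.degrees(np.arctan2(M[1,0],M[0,0])),arm.get_state()["tcp_pos"].round(3))
```

```text
[[ 0.942 -0.052  0.331]
 [-0.331 -0.009  0.943]
 [-0.046 -0.999 -0.026]] -19.377713728201957 [ 0.617 -0.291  0.111]
```

View pics/t23.png

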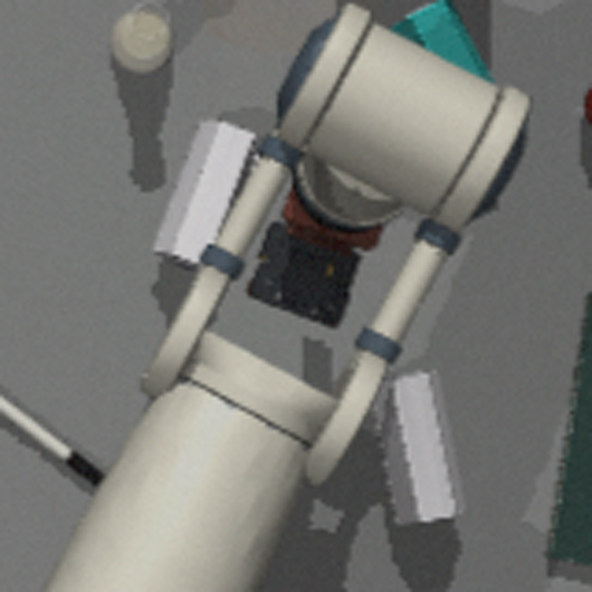

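View pics/s23.png

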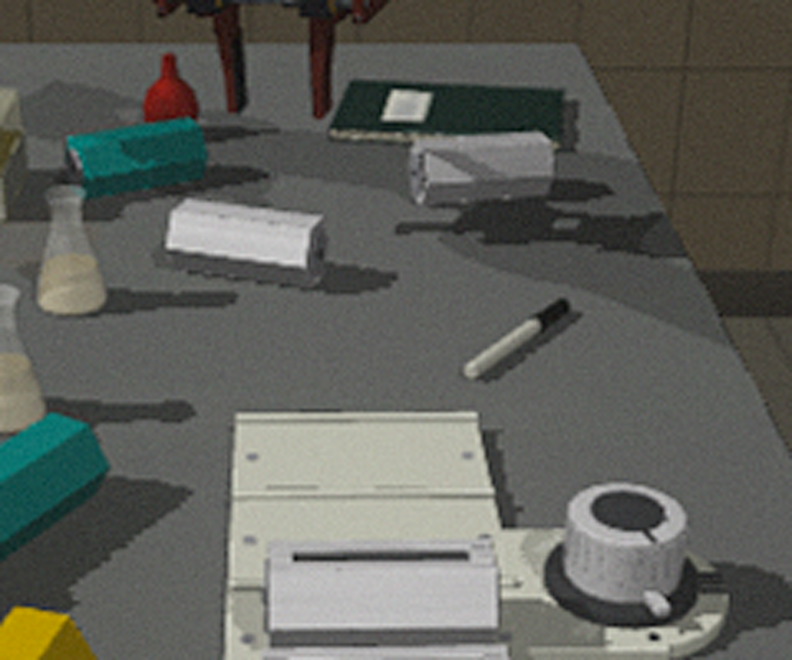

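>>> step_arm(increments="6 0 0 -3 0; 6 0.3 0.8 -6 0; 6 0.5 1.6 -8.8 0; 6 0.5 1.6 -9 0; 6 0.5 1.6 -9 0")

```text
time_s: 33.77
tcp_pos: [0.6202, -0.274, 0.0177]
tcp_rot: [-0.691, 0.703, -0.138, 0.099]
wrist_force: [-0.4, 0.5, 0.3]
opening: 0.687
```

>>> step_arm(increments="6 0.33 0.94 0.1 0; 6 0.57 1.6 0.1 0; 6 0.63 1.8 0.4 0; 6 0.73 2.07 0.8 0; 6 0.87 2.45 1.2 0")

```text
time_s: 34.18
tcp_pos: [0.6295, -0.2498, 0.0315]
tcp_rot: [-0.691, 0.703, -0.138, 0.1]
wrist_force: [-0.6, -0.2, 0.8]
opening: 0.682
```

>>> step_arm(increments="6 0.13 0.38 0.3 0; 6 0.3 0.85 0.6 0; 6 0.47 1.3 0.9 0; 6 0.6 1.7 1.1 0; 6 0.6 1.7 1.1 0")

```text
time_s: 34.6
tcp_pos: [0.6361, -0.2317, 0.0433]
tcp_rot: [-0.691, 0.703, -0.137, 0.1]
wrist_force: [0.8, -0.8, 0.0]
opening: 0.684
```

>>> step_arm(increments="8 -0.35 -1 0 0; 8 -0.55 -1.6 1 0; 8 -0.8 -2.4 4 0; 8 -1 -2.9 8 0; 8 -2 -7 8 0")

```text
time_s: 35.02
tcp_pos: [0.6201, -0.299, 0.1339]
tcp_rot: [-0.691, 0.704, -0.131, 0.102]
wrist_force: [1.5, -0.1, 2.1]
opening: 0.91
```

Run:
```python
from h import *
p=snap("top","t24",(290,170,450,290),5)
p=snap("side","s24",(230,130,470,330),3.3)
M=yaw();print(M.round(3),np.degrees(np.arctan2(M[1,0],M[0,0])),arm.get_state()["tcp_pos"].round(3))
```

```text
[[ 0.941 -0.05   0.334]
 [-0.335 -0.013  0.942]
 [-0.043 -0.999 -0.03 ]] -19.600885293609455 [ 0.615 -0.308  0.128]
```

View pics/t24.png

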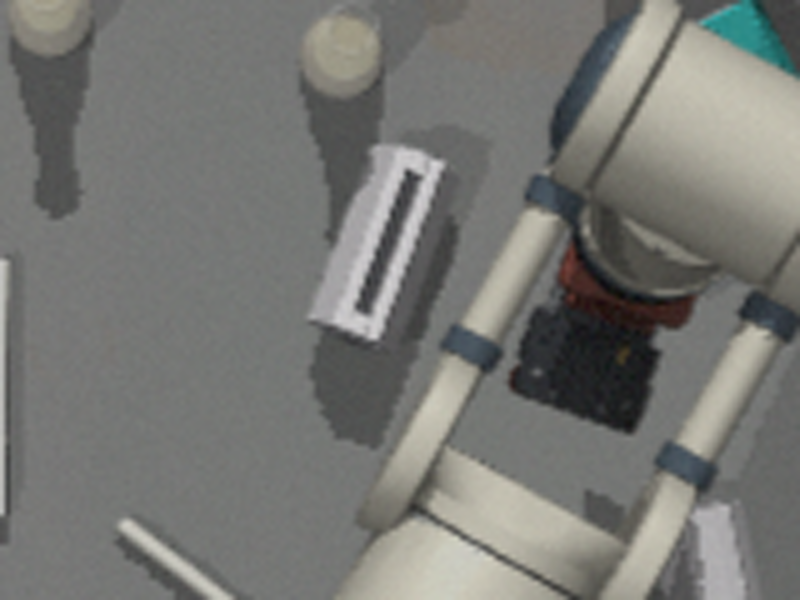

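View pics/s24.png

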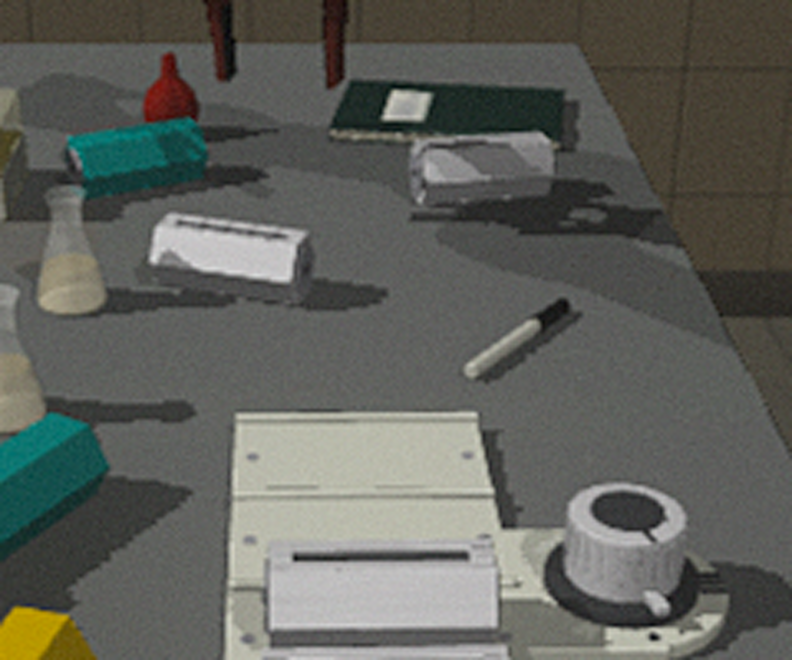

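Run:
```python
from h import *
axis((290,170),5,(414,172),(363,312))
axis((290,170),5,(418,155),(352,333))
```

```text
ctr [ 0.6495 -0.1958  0.048 ] yaw -18.8
ctr [ 0.6484 -0.1938  0.048 ] yaw -19.2
```

>>> step_arm(increments="8 3.4 11.3 0 90.6; 8 3.4 11.3 0 90.6; 8 3.4 11.3 0 90.6; 8 3.4 11.3 0 90.6; 8 3.4 11.3 0 90.6")

```text
time_s: 35.53
tcp_pos: [0.6497, -0.1931, 0.128]
tcp_rot: [-0.688, 0.711, 0.09, -0.119]
wrist_force: [0.1, 0.3, -0.2]
opening: 0.91
```

>>> step_arm(increments="8 0 0 0 54; 8 0 0 0 54; 8 0 0 0 54; 8 0 0 0 54; 8 0 0 0 54")

```text
time_s: 35.95
tcp_pos: [0.6493, -0.1938, 0.1282]
tcp_rot: [-0.618, 0.649, 0.303, -0.324]
wrist_force: [0.1, -0.1, -0.3]
opening: 0.911
```

Run:
```python
from h import *
M=yaw();print(M.round(3),np.degrees(np.arctan2(M[1,0],M[0,0])),arm.get_state()["tcp_pos"].round(4))
```

```text
[[ 0.606 -0.008 -0.795]
 [ 0.794 -0.052  0.606]
 [-0.046 -0.999 -0.026]] 52.63499138792616 [ 0.6493 -0.1938  0.1282]
```

>>> step_arm(increments="8 0 -0.1 0 18.4; 8 0 -0.1 0 18.4; 8 0 -0.1 0 18.4; 8 0 -0.1 -4 18.4; 8 0 -0.1 -8 18.4")

```text
time_s: 36.37
tcp_pos: [0.6513, -0.1965, 0.052]
tcp_rot: [-0.556, 0.595, 0.404, -0.417]
wrist_force: [0.2, 0.4, -0.5]
opening: 0.914
```

Run:
```python
from h import *
p=snap("side","s25",(230,130,470,330),3.3)
p=snap("top","t25",(290,170,450,290),5)
M=yaw();print(M.round(3),np.degrees(np.arctan2(M[1,0],M[0,0])),arm.get_state()["tcp_pos"].round(4))
```

```text
[[ 0.325 -0.004 -0.946]
 [ 0.945 -0.048  0.325]
 [-0.046 -0.999 -0.011]] 71.02089351152577 [ 0.6445 -0.1941  0.0397]
```

View pics/s25.png

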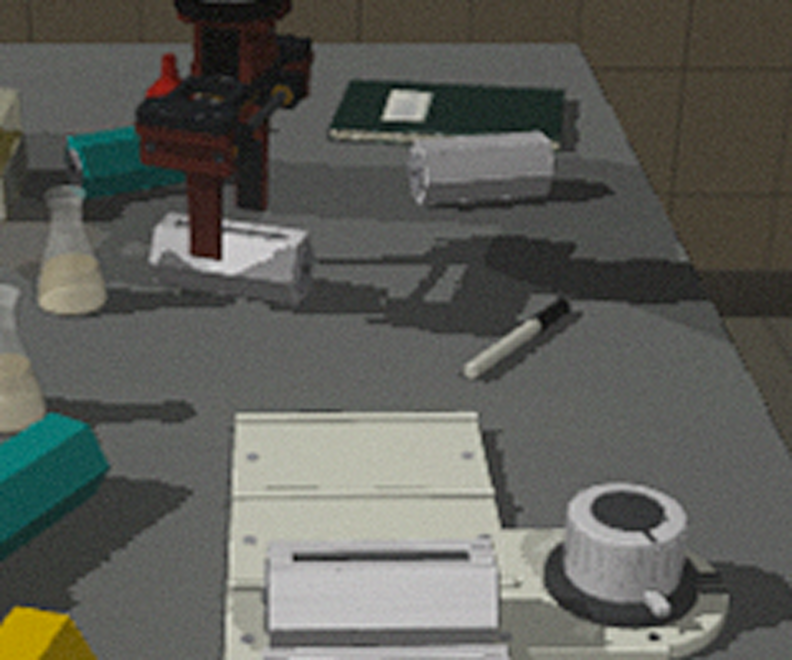

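>>> step_arm(increments="8 0.4 -0.1 -1 0; 8 0.4 -0.1 -2.2 0; 8 0.4 -0.1 -2.2 0; 5 0.4 -0.1 -2.2 0; 5 0.4 -0.1 -2.2 0")

```text
time_s: 36.88
tcp_pos: [0.6493, -0.1954, 0.0194]
tcp_rot: [-0.562, 0.589, 0.4, -0.421]
wrist_force: [0.3, -0.4, 0.9]
opening: 0.8
```

>>> step_arm(increments="5 0 0 0 0; 5 0 0 0 0; 5 0 0 0 0; 5 0 0 1 0; 5 0 0 2 0")

```text
time_s: 37.3
tcp_pos: [0.6483, -0.1951, 0.0386]
tcp_rot: [-0.563, 0.588, 0.399, -0.422]
wrist_force: [-0.0, -1.0, -3.2]
opening: 0.614
```

Run:
```python
from h import *
snap("side","s26",(230,130,470,330),3.3)
s=arm.get_state();print(s["opening"]*87.8,s["tcp_pos"])
```

```text
53.857314445290086 [ 0.64982189 -0.19563432  0.04217503]
```

View pics/s26.png

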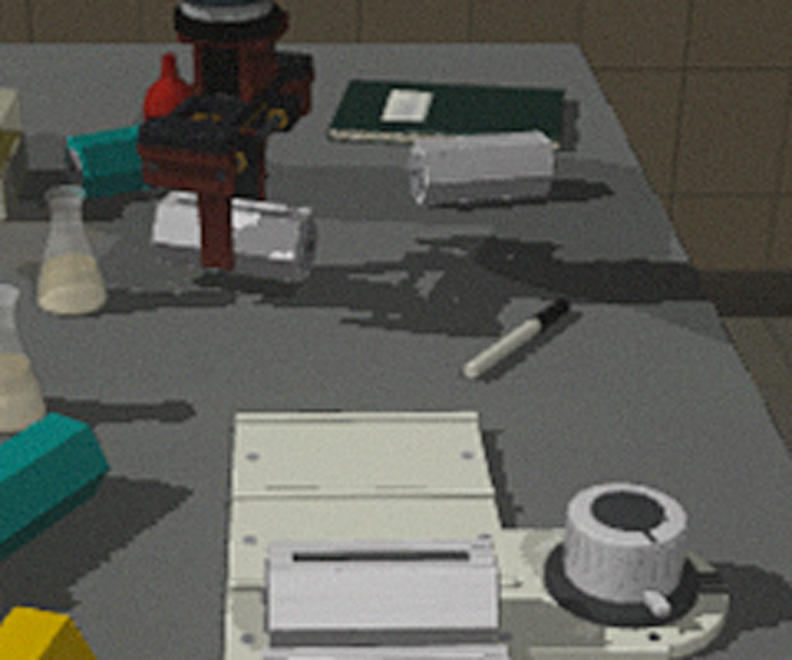

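>>> step_arm(increments="5 -2 0.5 1 7; 5 -4 4 1.3 14; 5 -6 8 1.3 20; 5 -7 12 1.3 20; 5 -8 16 1.3 20")

```text
time_s: 37.77
tcp_pos: [0.5692, -0.0368, 0.0557]
tcp_rot: [0.48, -0.511, -0.496, 0.512]
wrist_force: [0.3, -0.1, -3.2]
opening: 0.617
```

Run:
```python
from h import *
s=arm.get_state();print(s["opening"]*87.8,s["tcp_pos"])
M=yaw();print(M.round(3),np.degrees(np.arctan2(M[1,0],M[0,0])))
```

```text
54.19031968673407 [ 0.56916891 -0.03682036  0.0557246 ]
[[-0.016  0.017 -1.   ]
 [ 0.999 -0.046 -0.017]
 [-0.047 -0.999 -0.016]] 90.94162843710497
```

>>> step_arm(increments="5 -0.2 4 0 0; 5 -0.5 8 0 0; 5 -0.7 12 0 0; 5 -0.8 16 0 0; 5 -0.8 19.5 0 0")

```text
time_s: 38.18
tcp_pos: [0.5605, 0.1607, 0.0563]
tcp_rot: [0.48, -0.511, -0.497, 0.512]
wrist_force: [1.3, -0.4, -3.4]
opening: 0.615
```

>>> step_arm(increments="5 0 0 0 0; 5 0 0 -0.8 0; 5 0 0 -1.6 0; 5 0 0 -2.3 0; 5 0 0 -2.4 0")

```text
time_s: 38.6
tcp_pos: [0.5601, 0.1588, 0.0306]
tcp_rot: [0.48, -0.512, -0.496, 0.512]
wrist_force: [-0.3, -0.2, -2.9]
opening: 0.614
```

Run:
```python
from h import *
snap("side","s27",(200,150,440,400),2.4)
s=arm.get_state();print(s["opening"]*87.8,s["tcp_pos"],s["wrist_force"])
```

```text
54.01254676344986 [0.56005237 0.15898209 0.03081297] [-0.02769268  0.04102758 -3.04131569]
```

View pics/s27.png

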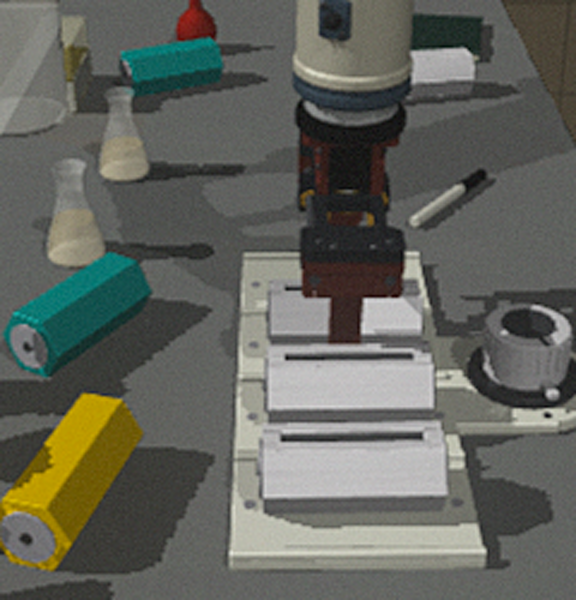

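>>> step_arm(increments="5 0 0 -0.15 0; 7.2 0 0 -0.1 0; 7.2 0 0 -0.1 0; 7.2 0 0 -0.1 0; 7.2 0 0 -0.1 0")

```text
time_s: 39.07
tcp_pos: [0.5604, 0.1587, 0.0301]
tcp_rot: [-0.481, 0.512, 0.496, -0.511]
wrist_force: [-0.4, -0.1, 0.3]
opening: 0.818
```

>>> step_arm(increments="7.2 0 0 4 0; 7.2 0 0 8 0; 7.2 0 -3 10 0; 7.2 0 -7 10 0; 7.2 0 -11 10 0")

```text
time_s: 39.48
tcp_pos: [0.5614, 0.0482, 0.1331]
tcp_rot: [-0.479, 0.512, 0.498, -0.511]
wrist_force: [1.1, -0.2, 0.2]
opening: 0.818
```

Run:
```python
from h import *
snap("side","s28",(200,150,440,400),2.4)
snap("top","t28",(315,190,475,310),5)
M=yaw();print(M.round(3),np.degrees(np.arctan2(M[1,0],M[0,0])))
faces(cv2.imread("pics/t28_full.png")[:,:,::-1],roi=(380,240,470,330))
```

```text
[[-0.009  0.017 -1.   ]
 [ 0.999 -0.049 -0.01 ]
 [-0.049 -0.999 -0.016]] 90.51040473058076
ctr [ 0.4504 -0.3843] yaw deg 11.7 size [0.105 0.024] px [434. 291.] 320
```

View pics/s28.png

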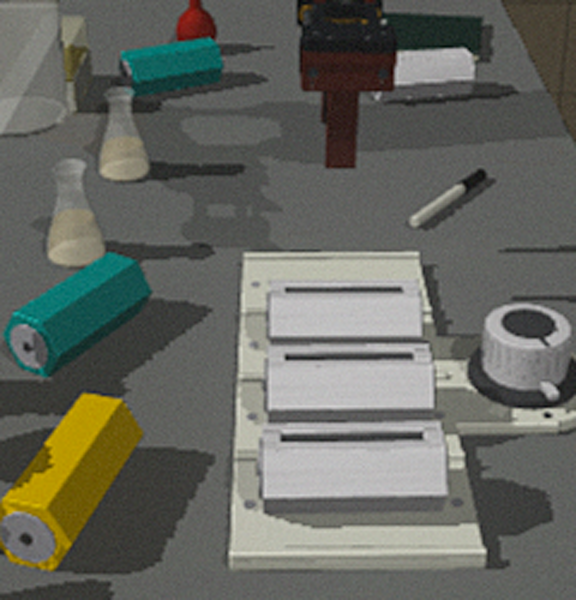

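View pics/t28.png

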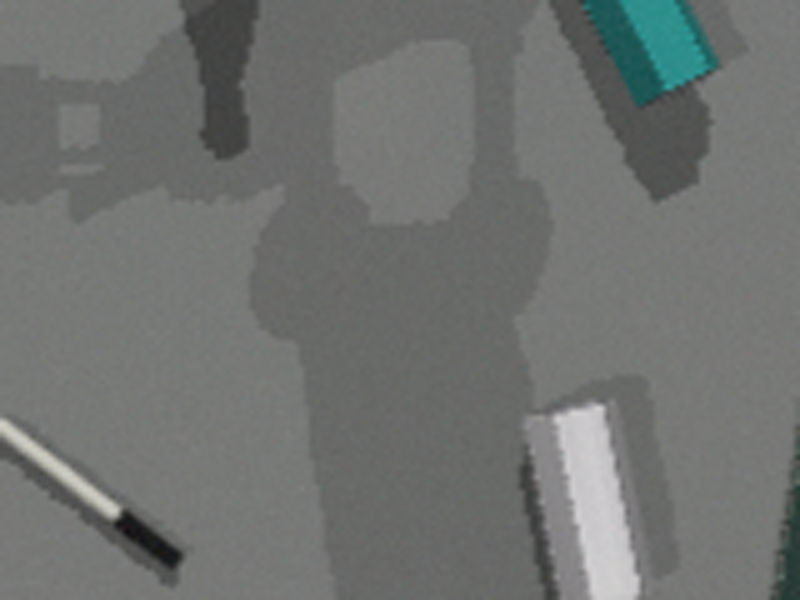

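>>> step_arm(increments="6 -10 -48.6 0 -78.5; 6 -10 -48.6 0 -78.5; 6 -10 -48.6 0 -78.5; 6 -10 -48.6 0 -78.5; 6 -10 -48.6 0 -78.5")

```text
time_s: 40.0
tcp_pos: [0.5184, -0.1566, 0.1305]
tcp_rot: [-0.615, 0.64, 0.312, -0.338]
wrist_force: [0.2, 0.2, 1.2]
opening: 0.684
```

>>> step_arm(increments="6 -6 -28.5 0 -43; 6 -6 -28.5 0 -43; 6 -6 -28.5 0 -43; 6 -6 -28.5 0 -43; 6 -6 -28.5 0 -43")

```text
time_s: 40.42
tcp_pos: [0.4754, -0.3607, 0.1304]
tcp_rot: [-0.689, 0.705, 0.1, -0.132]
wrist_force: [0.8, 1.0, 0.6]
opening: 0.684
```

Run:
```python
from h import *
s=arm.get_state();print(s["tcp_pos"])
M=yaw();print(M.round(3),np.degrees(np.arctan2(M[1,0],M[0,0])))
```

```text
[ 0.47538092 -0.3607401   0.13038904]
[[ 0.945 -0.04  -0.324]
 [ 0.323 -0.03   0.946]
 [-0.048 -0.999 -0.015]] 18.873580606665538
```

>>> step_arm(increments="6 -0.7 -4 0 -7; 6 -1.4 -7.7 0 -7; 6 -1.4 -7.7 0 -7; 6 -1.4 -7.7 -4 -7; 6 -1.4 -7.7 -7 -7")

```text
time_s: 40.83
tcp_pos: [0.4622, -0.4386, 0.0603]
tcp_rot: [-0.695, 0.711, 0.057, -0.088]
wrist_force: [-0.3, 0.3, -1.8]
opening: 0.682
```

Run:
```python
from h import *
s=arm.get_state();print(s["tcp_pos"])
M=yaw();print(M.round(3),np.degrees(np.arctan2(M[1,0],M[0,0])))
snap("top","t29",(315,190,475,310),5)
snap("side","s29",(230,130,470,330),3.3)
```

```text
[ 0.4621544  -0.43861745  0.06034716]
[[ 0.978 -0.041 -0.205]
 [ 0.204 -0.027  0.979]
 [-0.046 -0.999 -0.018]] 11.808162101339992
```

View pics/s29.png

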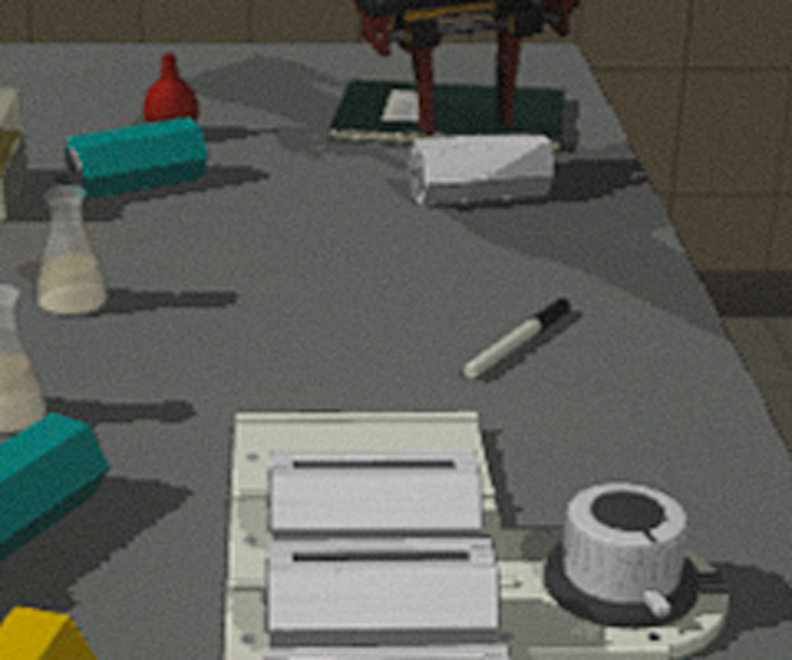

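>>> step_arm(increments="6 0 0 -2 0; 6 0 0 -4 0; 6 0 0 -4.1 0; 6 0 0 -4.1 0; 6 0 0 -4.1 0")

```text
time_s: 41.35
tcp_pos: [0.4601, -0.4347, 0.0145]
tcp_rot: [-0.699, 0.707, 0.055, -0.092]
wrist_force: [0.1, -0.1, 0.2]
opening: 0.679
```

>>> step_arm(increments="6 -0.2 1.0 0.1 0; 6 -0.35 1.65 0.1 0; 6 -0.4 1.85 0.4 0; 6 -0.46 2.15 0.8 0; 6 -0.55 2.55 1.2 0")

```text
time_s: 41.77
tcp_pos: [0.4547, -0.409, 0.0274]
tcp_rot: [-0.698, 0.708, 0.056, -0.092]
wrist_force: [1.4, -0.1, 0.1]
opening: 0.681
```

>>> step_arm(increments="6 -0.1 0.4 0.3 0; 6 -0.2 0.9 0.6 0; 6 -0.3 1.4 0.9 0; 6 -0.38 1.8 1.1 0; 6 -0.38 1.8 1.1 0")

```text
time_s: 42.18
tcp_pos: [0.4509, -0.3903, 0.0389]
tcp_rot: [-0.698, 0.708, 0.056, -0.092]
wrist_force: [-0.3, -0.6, 0.3]
opening: 0.682
```

>>> step_arm(increments="6 0.2 -1 0 0; 6 0.3 -1.6 1 0; 6 0.4 -1.9 2 0; 6 0.5 -2.4 4 0; 6 0.6 -3 6 0")

```text
time_s: 42.6
tcp_pos: [0.4568, -0.4209, 0.0998]
tcp_rot: [-0.699, 0.707, 0.055, -0.092]
wrist_force: [0.8, -0.3, 0.3]
opening: 0.682
```

Run:
```python
from h import *
p=snap("top","t30",(340,210,500,330),5)
p=snap("side","s30",(230,130,470,330),3.3)
M=yaw();print(M.round(3),np.degrees(np.arctan2(M[1,0],M[0,0])),arm.get_state()["tcp_pos"].round(3))
```

```text
[[ 0.977 -0.044 -0.207]
 [ 0.206 -0.024  0.978]
 [-0.048 -0.999 -0.015]] 11.90281378846995 [ 0.458 -0.423  0.104]
```

View pics/t30.png

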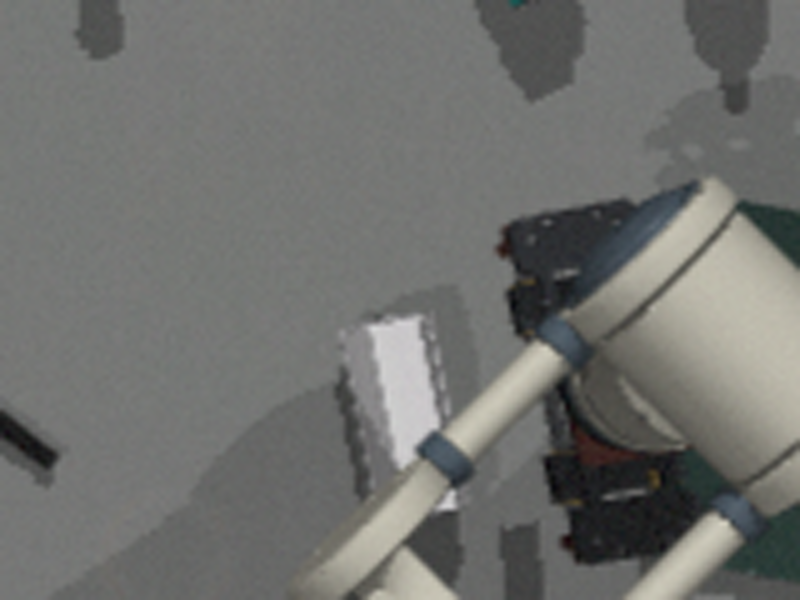

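View pics/s30.png

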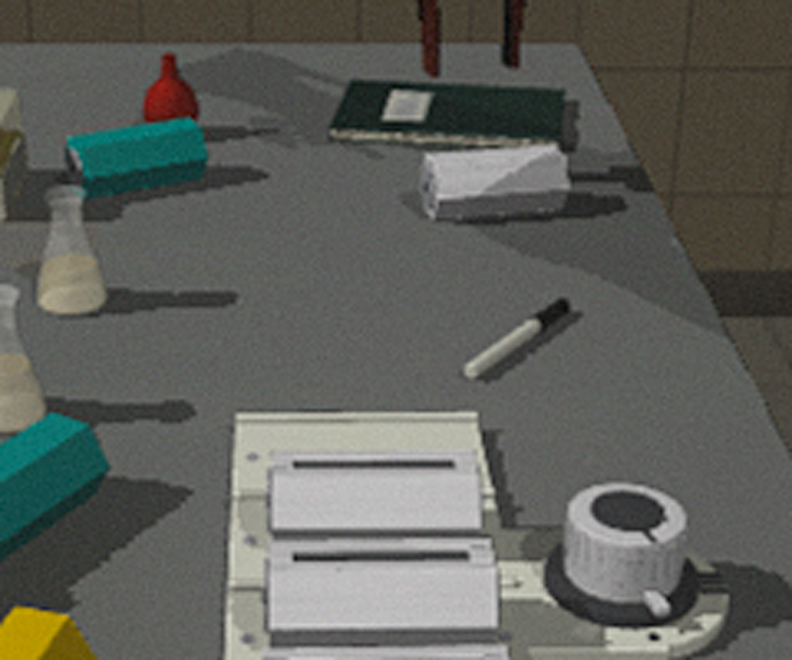

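Run:
```python
from h import *
axis((340,210),5,(397,320),(432,511))
```

```text
ctr [ 0.4427 -0.3539  0.048 ] yaw 10.9
```

>>> step_arm(increments="6 0 0 -3 -0.5; 6 -0.2 0.8 -6 -0.5; 6 -0.4 1.5 -8.5 -0.5; 6 -0.4 1.5 -8.5 -0.5; 6 -0.4 1.5 -8.5 -0.5")

```text
time_s: 43.12
tcp_pos: [0.4534, -0.4071, 0.0172]
tcp_rot: [-0.698, 0.709, 0.053, -0.088]
wrist_force: [-0.4, -0.5, 0.8]
opening: 0.684
```

>>> step_arm(increments="6 -0.2 1.0 0.1 0; 6 -0.35 1.65 0.1 0; 6 -0.4 1.85 0.4 0; 6 -0.46 2.15 0.8 0; 6 -0.55 2.55 1.2 0")

```text
time_s: 43.53
tcp_pos: [0.4485, -0.382, 0.0311]
tcp_rot: [-0.697, 0.71, 0.054, -0.087]
wrist_force: [0.9, -1.9, 1.3]
opening: 0.681
```

>>> step_arm(increments="6 -0.1 0.4 0.3 0; 6 -0.2 0.9 0.6 0; 6 -0.3 1.4 0.9 0; 6 -0.38 1.8 1.1 0; 6 -0.38 1.8 1.1 0")

```text
time_s: 43.95
tcp_pos: [0.4448, -0.3632, 0.0427]
tcp_rot: [-0.697, 0.71, 0.054, -0.087]
wrist_force: [0.3, -0.3, -0.7]
opening: 0.686
```

>>> step_arm(increments="8 0.2 -1 0 0; 8 0.3 -1.6 1 0; 8 0.5 -2.4 4 0; 8 0.6 -3 8 0; 8 1 -6 8 0")

```text
time_s: 44.37
tcp_pos: [0.4576, -0.4244, 0.133]
tcp_rot: [-0.694, 0.713, 0.058, -0.085]
wrist_force: [1.1, 0.1, 3.2]
opening: 0.909
```

Run:
```python
from h import *
p=snap("top","t31",(340,210,500,330),5)
p=snap("side","s31",(230,130,470,330),3.3)
M=yaw();print(M.round(3),np.degrees(np.arctan2(M[1,0],M[0,0])),arm.get_state()["tcp_pos"].round(3))
```

```text
[[ 0.98  -0.042 -0.197]
 [ 0.196 -0.028  0.98 ]
 [-0.046 -0.999 -0.019]] 11.295521555567634 [ 0.455 -0.428  0.126]
```

View pics/t31.png

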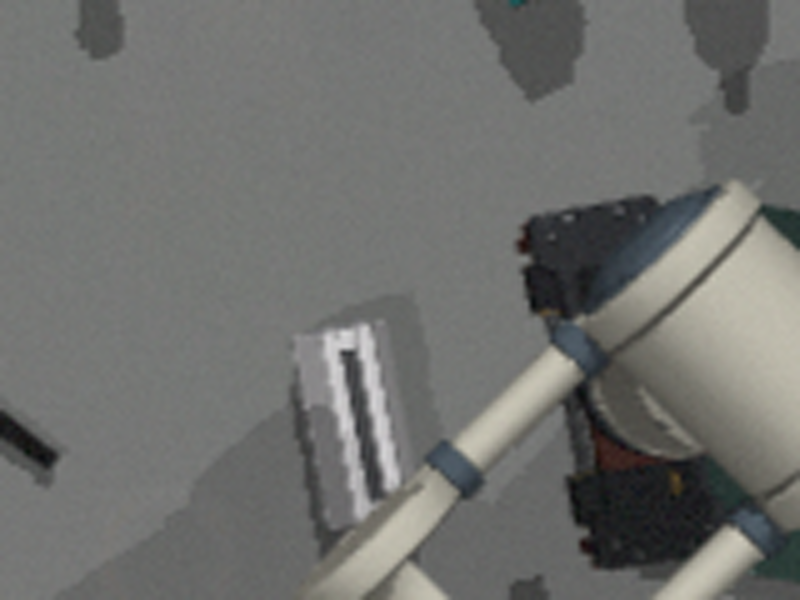

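View pics/s31.png

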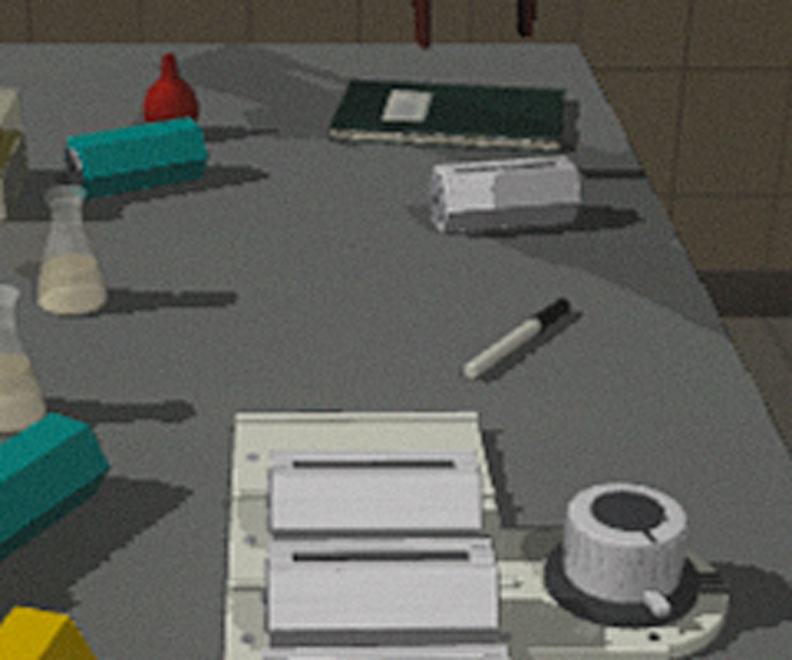

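Run:
```python
from h import *
axis((340,210),5,(348,350),(376,498))
axis((340,210),5,(347,326),(381,517))
```

```text
ctr [ 0.4371 -0.3246  0.048 ] yaw 11.3
ctr [ 0.4386 -0.3256  0.048 ] yaw 10.7
```

>>> step_arm(increments="8 -1.7 10.3 0 -90; 8 -1.7 10.3 0 -90; 8 -1.7 10.3 0 -90; 8 -1.7 10.3 0 -90; 8 -1.7 10.3 0 -90")

```text
time_s: 44.88
tcp_pos: [0.4384, -0.3239, 0.1261]
tcp_rot: [-0.689, 0.693, -0.169, 0.133]
wrist_force: [0.0, 0.1, -0.8]
opening: 0.909
```

>>> step_arm(increments="8 0 0 0 -54; 8 0 0 0 -54; 8 0 0 0 -54; 8 0 0 0 -54; 8 0 0 0 -54")

```text
time_s: 45.3
tcp_pos: [0.4383, -0.3242, 0.1261]
tcp_rot: [0.614, -0.607, 0.374, -0.338]
wrist_force: [0.2, 0.7, -0.1]
opening: 0.91
```

Run:
```python
from h import *
M=yaw();print(M.round(3),np.degrees(np.arctan2(M[1,0],M[0,0])),arm.get_state()["tcp_pos"].round(4))
```

```text
[[ 0.491 -0.039  0.87 ]
 [-0.87   0.035  0.492]
 [-0.05  -0.999 -0.017]] -60.550282485314625 [ 0.4383 -0.3242  0.1261]
```

>>> step_arm(increments="8 0 -0.1 0 -18.3; 8 0 -0.1 0 -18.3; 8 0 -0.1 0 -18.3; 8 0 -0.1 -4 -18.3; 8 0 -0.1 -7.5 -18.3")

```text
time_s: 45.72
tcp_pos: [0.4394, -0.3268, 0.0525]
tcp_rot: [0.553, -0.539, 0.464, -0.434]
wrist_force: [-0.4, -0.0, -1.2]
opening: 0.907
```

Run:
```python
from h import *
p=snap("side","s32",(230,130,470,330),3.3)
M=yaw();print(M.round(3),np.degrees(np.arctan2(M[1,0],M[0,0])),arm.get_state()["tcp_pos"].round(4))
```

```text
[[ 0.192 -0.033  0.981]
 [-0.98   0.052  0.194]
 [-0.057 -0.998 -0.023]] -78.90276079927355 [ 0.4354 -0.3233  0.0424]
```

View pics/s32.png

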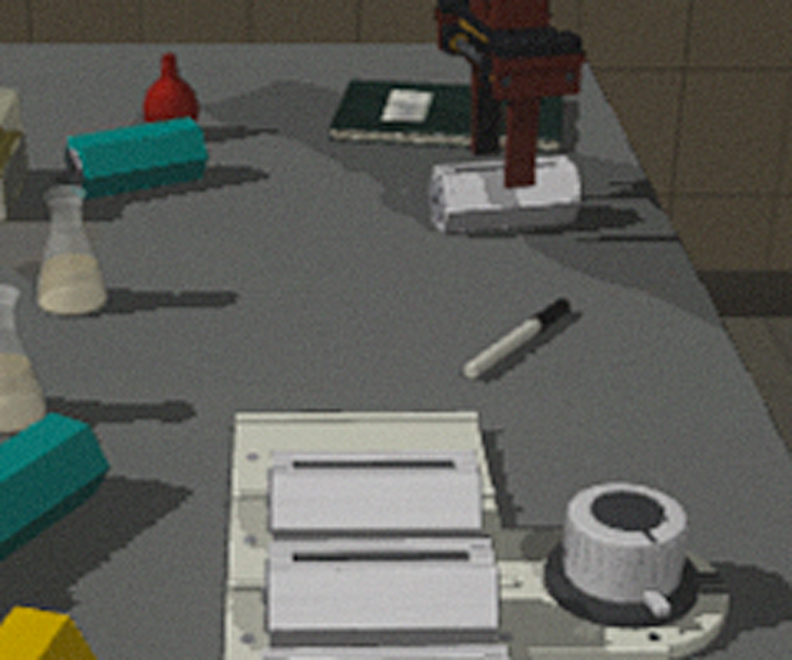

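>>> step_arm(increments="8 0.2 -0.2 -1 0; 8 0.2 -0.2 -2.4 0; 8 0.2 -0.2 -2.4 0; 5 0.2 -0.2 -2.4 0; 5 0.2 -0.2 -2.4 0")

```text
time_s: 46.18
tcp_pos: [0.4382, -0.3261, 0.0203]
tcp_rot: [0.553, -0.539, 0.469, -0.429]
wrist_force: [0.2, -0.4, 0.4]
opening: 0.799
```

>>> step_arm(increments="5 0 0 0 0; 5 0 0 0 0; 5 0 0 0 0; 5 0 0 1 0; 5 0 0 2 0")

```text
time_s: 46.6
tcp_pos: [0.4377, -0.3257, 0.0402]
tcp_rot: [0.552, -0.539, 0.47, -0.428]
wrist_force: [0.3, 0.5, -2.9]
opening: 0.617
```

Run:
```python
from h import *
snap("side","s33",(230,130,470,330),3.3)
s=arm.get_state();print(s["opening"]*87.8,s["tcp_pos"])
```

```text
54.364183214168406 [ 0.43883741 -0.32671387  0.04321942]
```

View pics/s33.png

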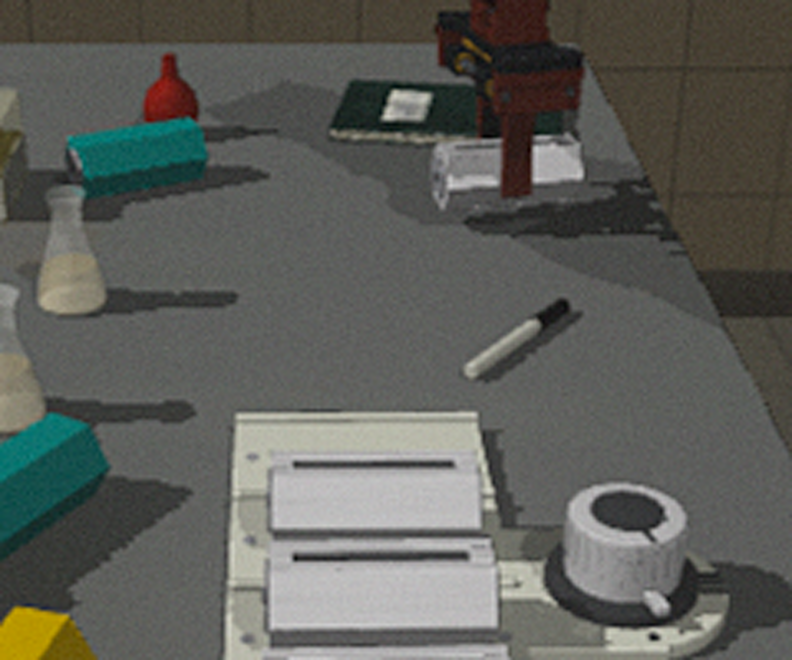

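>>> step_arm(increments="5 1.2 2 1 -5; 5 2.4 6 1.3 -10; 5 3.6 10 1.3 -10; 5 4.8 14 1.3 -10; 5 6 18 1.3 -10")

```text
time_s: 47.07
tcp_pos: [0.499, -0.1457, 0.0569]
tcp_rot: [0.513, -0.496, 0.513, -0.477]
wrist_force: [0.4, 0.2, -2.3]
opening: 0.617
```

>>> step_arm(increments="5 1.3 4 0 0; 5 2.6 8 0 0; 5 3.9 12 0 0; 5 5.2 16 0 0; 5 6.3 19.5 0 0")

```text
time_s: 47.48
tcp_pos: [0.5624, 0.0515, 0.0575]
tcp_rot: [0.513, -0.496, 0.513, -0.477]
wrist_force: [0.7, -0.8, -2.5]
opening: 0.62
```

Run:
```python
from h import *
snap("side","s34",(200,150,440,400),2.4)
s=arm.get_state();print(s["opening"]*87.8,s["tcp_pos"])
M=yaw();print(M.round(3),np.degrees(np.arctan2(M[1,0],M[0,0])))
```

```text
54.14488565552633 [0.5636917  0.05840604 0.05768052]
[[ 0.023 -0.018  1.   ]
 [-0.998  0.058  0.024]
 [-0.058 -0.998 -0.016]] -88.66987218668022
```

View pics/s34.png

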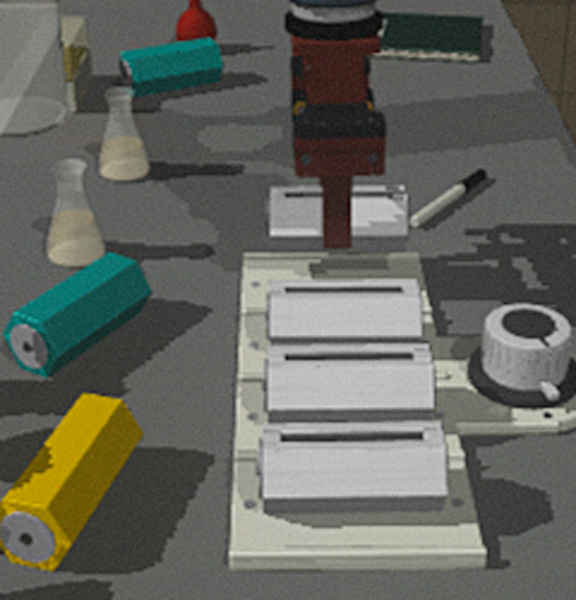

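>>> step_arm(increments="5 0 1.0 0 0; 5 0 1.0 -0.8 0; 5 0 1.0 -1.6 0; 5 0 1.0 -2.4 0; 5 0 1.0 -2.6 0")

```text
time_s: 47.95
tcp_pos: [0.5633, 0.068, 0.031]
tcp_rot: [0.516, -0.495, 0.513, -0.475]
wrist_force: [-2.7, 3.0, 8.0]
opening: 0.619
```

>>> step_arm(increments="5 0 0 -0.1 0; 7.2 0 0 -0.1 0; 7.2 0 0 -0.1 0; 7.2 0 0 -0.1 0; 7.2 0 0 -0.1 0")

```text
time_s: 48.37
tcp_pos: [0.5632, 0.0671, 0.0297]
tcp_rot: [0.515, -0.495, 0.514, -0.475]
wrist_force: [0.2, -0.0, 0.1]
opening: 0.815
```

>>> step_arm(increments="7.2 0 0 4 0; 7.2 0 0 8 0; 5 0 -3 10 0; 3 0 -7 10 0; 1 0 -11 10 0")

```text
time_s: 48.78
tcp_pos: [0.5643, -0.0438, 0.1325]
tcp_rot: [0.517, -0.495, 0.512, -0.476]
wrist_force: [-0.1, -0.7, -0.8]
opening: 0.628
```

Run:
```python
from h import *
snap("side","s35",(200,150,440,400),2.4)
snap("top","t35",(155,190,315,310),5)
s=arm.get_state();print(s["opening"]*87.8,s["tcp_pos"])
M=yaw();print(M.round(3),np.degrees(np.arctan2(M[1,0],M[0,0])))
```

```text
47.567848738730376 [ 0.56314383 -0.04821027  0.12995905]
[[ 0.015 -0.018  1.   ]
 [-0.998  0.056  0.016]
 [-0.057 -0.998 -0.017]] -89.13008201999833
```

View pics/s35.png

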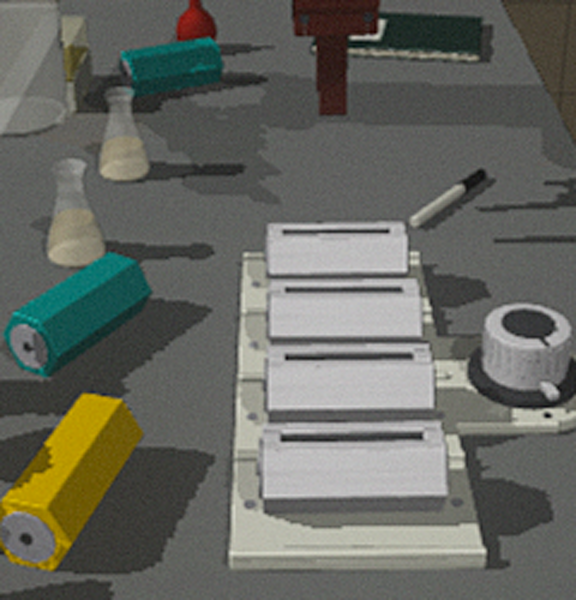

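View pics/t35.png

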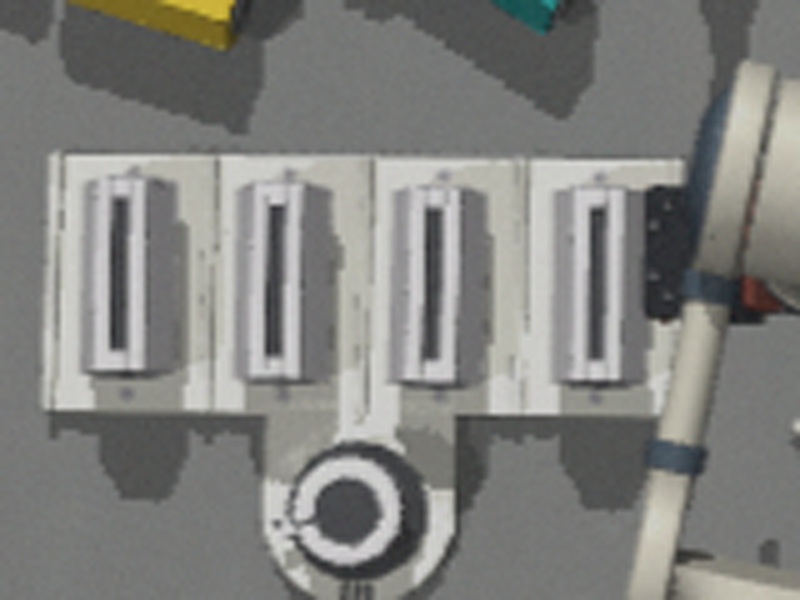

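```bash
cat > nib.py <<'E'
from h import *
import sys
def nib(t):
    top=cv2.imread(f"pics/{t}_t_full.png"); sid=cv2.imread(f"pics/{t}_s_full.png")
    def draw(n,img,z,box,s):
        im=cv2.resize(img[box[1]:box[3],box[0]:box[2]],None,fx=s,fy=s,interpolation=cv2.INTER_CUBIC)
        for a in (0,.35,.7,1.05,1.28,1.4,1.52,1.75):
            y=np.pi+np.radians(1)-(1.4-a)
            for r in (.045,):
                p=w2pix(n,(.431+r*np.cos(y),.201+r*np.sin(y),z)); q=((p-np.array(box[:2]))*s).astype(int)
                cv2.circle(im,tuple(map(int,q)),2,(0,0,255),-1); cv2.putText(im,f"{a}",tuple(map(int,q+np.array([4,4]))),0,.35,(255,0,0),1)
        return im
    a=draw("top",top,.02,(195,260,265,330),5.5); b=draw("side",sid,.02,(380,250,470,340),4.3)
    h=max(a.shape[0],b.shape[0]); a=cv2.copyMakeBorder(a,0,h-a.shape[0],0,0,0); b=cv2.copyMakeBorder(b,0,h-b.shape[0],0,0,0)
    cv2.imwrite(f"pics/{t}_nib.png",np.hstack([a,b]))
E
python3 - <<'E'
from h import *
from nib import nib
snap("top","n0_t"); snap("side","n0_s"); nib("n0")
E
```

```text
(no output)
```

View pics/n0_nib.png

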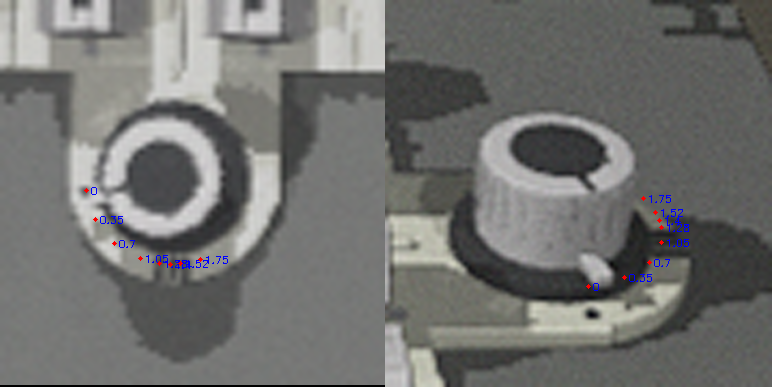

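>>> step_arm(increments="8 -13.2 24.9 0 89; 8 -13.2 24.9 0 89; 8 -13.2 24.9 0 89; 8 -13.2 24.9 0 89; 8 -13.2 24.9 0 89")

```text
time_s: 49.4
tcp_pos: [0.4635, 0.1436, 0.1291]
tcp_rot: [0.638, -0.63, 0.335, -0.291]
wrist_force: [0.4, 0.1, 1.4]
opening: 0.79
```

Run:
```python
from h import *
s=arm.get_state();print(s["opening"]*87.8,s["tcp_pos"])
M=yaw();print(M.round(3),np.degrees(np.arctan2(M[1,0],M[0,0])))
```

```text
69.35678408202114 [0.46345777 0.14356924 0.12914614]
[[ 0.607 -0.051  0.793]
 [-0.793  0.037  0.609]
 [-0.06  -0.998 -0.018]] -52.561554732390455
```

>>> step_arm(increments="8 -3.2 5.8 0 53; 8 -3.2 5.8 0 53; 8 -3.2 5.8 0 53; 8 -3.2 5.8 0 53; 8 -3.2 5.8 0 53")

```text
time_s: 49.82
tcp_pos: [0.4302, 0.2035, 0.1289]
tcp_rot: [-0.696, 0.702, -0.124, 0.08]
wrist_force: [0.6, 0.0, 0.6]
opening: 0.909
```

>>> step_arm(increments="8 0 0 0 17; 8 0 0 0 17; 8 0 0 0 17; 8 0 0 -2 17; 8 0 0 -4 17")

```text
time_s: 50.23
tcp_pos: [0.4303, 0.2053, 0.0895]
tcp_rot: [-0.701, 0.713, -0.017, -0.024]
wrist_force: [-0.4, 0.6, -0.5]
opening: 0.91
```

Run:
```python
from h import *
s=arm.get_state();print(s["opening"]*87.8,s["tcp_pos"],s["joints"].round(2))
M=yaw();print(M.round(3),np.degrees(np.arctan2(M[1,0],M[0,0])))
snap("side","s36",(300,150,500,350),3)
```

```text
79.92742383574252 [0.43030542 0.20529211 0.08953741] [ 0.37 -0.17  1.74  0.01  1.64  0.36]
[[ 0.998 -0.057 -0.011]
 [ 0.01  -0.017  1.   ]
 [-0.058 -0.998 -0.016]] 0.5508392339671133
```

View pics/s36.png

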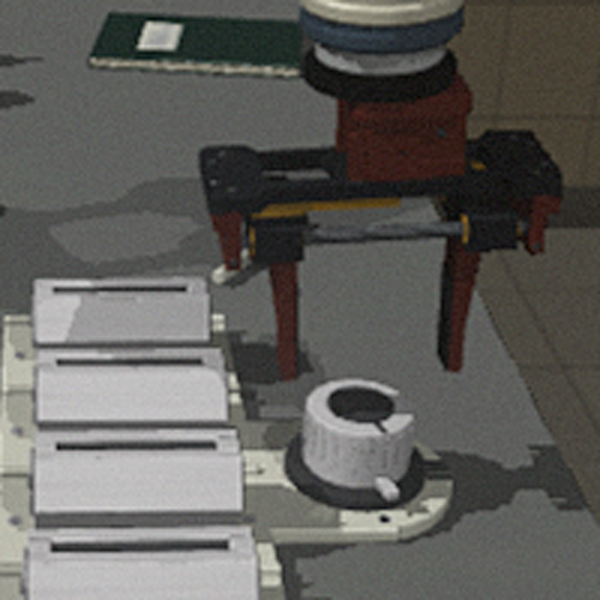

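>>> step_arm(increments="8 0.1 -0.4 -1.5 0; 8 0.1 -0.4 -3 0; 8 0.1 -0.4 -4.4 0; 8 0.1 -0.4 -5 0; 8 0.1 -0.4 -5 0", force=15)

```text
time_s: 50.7
tcp_pos: [0.4275, 0.2006, 0.0325]
tcp_rot: [-0.699, 0.714, -0.02, -0.028]
wrist_force: [0.8, -0.1, 0.5]
opening: 0.909
```

Run:
```python
from h import *
s=arm.get_state();print(s["opening"]*87.8,s["tcp_pos"],s["wrist_force"])
snap("side","s37",(300,150,500,350),3)
snap("top","t37",(155,190,315,310),5)
```

```text
79.77907719835414 [0.42745754 0.2005655  0.03251434] [ 0.77922333 -0.0678286   0.52338026]
```

View pics/s37.png

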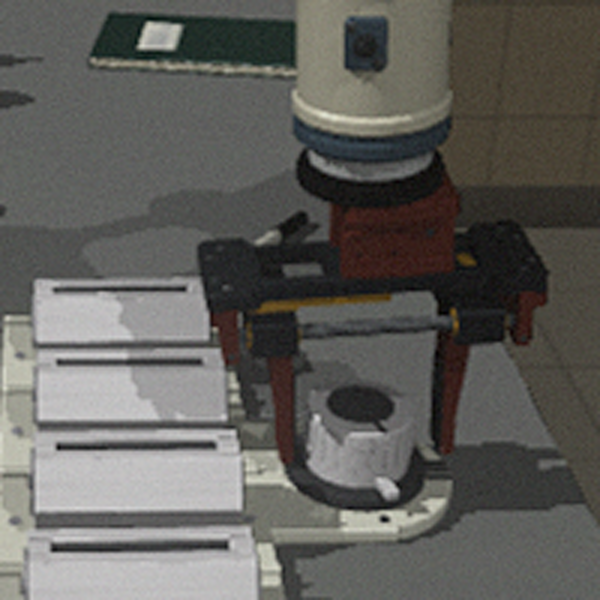

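>>> step_arm(increments="7 0.4 0 0.3 0; 5 0.4 0 0.3 0; 5 0.4 0 0.3 0; 5 0.4 0 0.3 0; 5 0.4 0 0.3 0", force=15)

```text
time_s: 51.22
tcp_pos: [0.4313, 0.2012, 0.0391]
tcp_rot: [-0.7, 0.713, -0.02, -0.028]
wrist_force: [-9.7, -0.1, 7.9]
opening: 0.692
```

>>> step_arm(increments="5 0 0 0 0; 5 0 0 0 6; 5 0 0 0 12; 5 0 0 0 18; 5 0 0 0 24")

```text
time_s: 51.63
tcp_pos: [0.4318, 0.2013, 0.0393]
tcp_rot: [-0.679, 0.702, 0.13, -0.174]
wrist_force: [2.3, 0.7, -2.5]
opening: 0.692
```

Run:
```python
from h import *
s=arm.get_state();print(s["opening"]*87.8,s["tcp_pos"],s["wrist_force"],s["moment"])
M=yaw();print(M.round(3),np.degrees(np.arctan2(M[1,0],M[0,0])))
from nib import nib
snap("top","n1_t"); snap("side","n1_s"); nib("n1")
```

```text
60.76959196531752 [0.43181137 0.20127874 0.03925156] [ 2.25213759  0.70846994 -2.47879479] [ 0.10182174 -0.40597422 -0.05256585]
[[ 0.905 -0.054 -0.421]
 [ 0.419 -0.045  0.907]
 [-0.068 -0.998 -0.018]] 24.860721520016074
```

View pics/n1_nib.png

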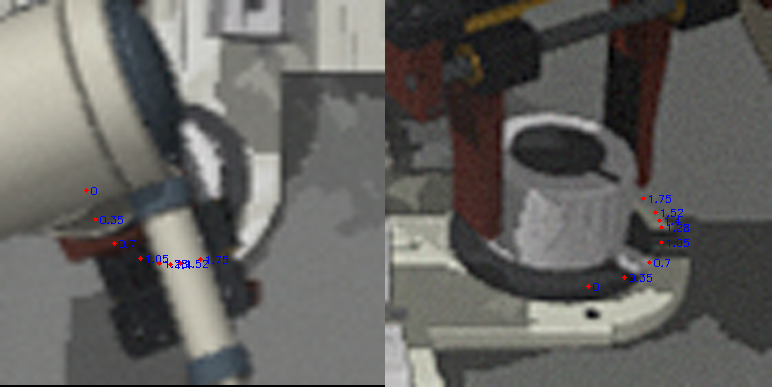

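>>> step_arm(increments="5 0 0 0 6; 5 0 0 0 12; 5 0 0 0 18; 5 0 0 0 24; 5 0 0 0 30")

```text
time_s: 52.15
tcp_pos: [0.4325, 0.2017, 0.0393]
tcp_rot: [-0.611, 0.644, 0.307, -0.342]
wrist_force: [3.8, 3.0, -4.9]
opening: 0.692
```

>>> step_arm(increments="5 0 0 0 5; 5 0 0 0 10; 5 0 0 0 14; 5 0 0 0 14; 5 0 0 0 14")

```text
time_s: 52.57
tcp_pos: [0.4327, 0.2021, 0.0392]
tcp_rot: [-0.565, 0.603, 0.383, -0.413]
wrist_force: [2.9, 3.2, -4.0]
opening: 0.69
```

Run:
```python
from h import *
s=arm.get_state();print(s["opening"]*87.8,s["tcp_pos"],s["wrist_force"],s["moment"])
M=yaw();print(M.round(3),np.degrees(np.arctan2(M[1,0],M[0,0])))
from nib import nib
snap("top","n2_t"); snap("side","n2_s"); nib("n2")
```

```text
60.60043098201155 [0.43267469 0.20205721 0.03924401] [ 2.94307478  3.17643012 -3.96182285] [ 0.32873601 -0.54751283  0.08033201]
[[ 0.366 -0.005 -0.931]
 [ 0.928 -0.067  0.365]
 [-0.065 -0.998 -0.02 ]] 68.48476981937945
```

View pics/n2_nib.png

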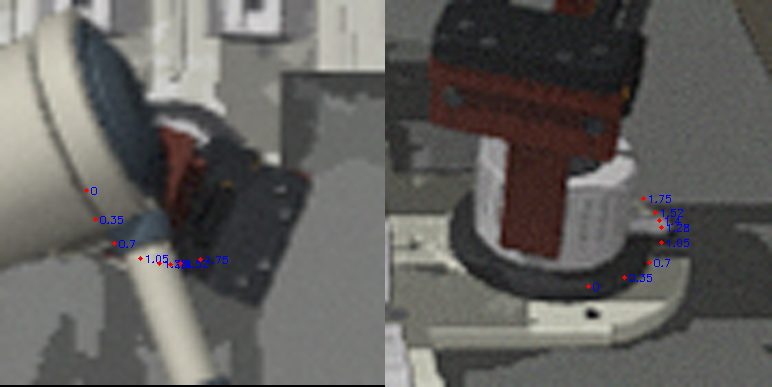

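>>> step_arm(increments="8 0 0 0 0; 8 0 0 0 0; 8 0 0 0 0; 8 0 0 0 0; 8 0 0 2 0")

```text
time_s: 53.08
tcp_pos: [0.4304, 0.201, 0.0556]
tcp_rot: [-0.566, 0.602, 0.38, -0.416]
wrist_force: [0.2, 0.4, -0.1]
opening: 0.912
```

>>> step_arm(increments="8 0 0 4 0; 8 0 0 8 0; 8 0 -4 10 0; 8 0 -8 10 0; 8 0 -12 10 0")

```text
time_s: 53.5
tcp_pos: [0.4311, 0.0802, 0.1582]
tcp_rot: [-0.565, 0.602, 0.382, -0.415]
wrist_force: [-0.0, -0.8, -0.6]
opening: 0.909
```

>>> step_arm(increments="8 0 -4 0 0; 8 0 -8 0 0; 8 0 -12 0 0; 8 0 -12 0 0; 8 0 -12 0 0")

```text
time_s: 53.92
tcp_pos: [0.4307, -0.0417, 0.1584]
tcp_rot: [-0.566, 0.604, 0.381, -0.413]
wrist_force: [1.5, 0.5, -0.4]
opening: 0.911
```

Run:
```python
from h import *
from nib import nib
snap("top","n3_t"); snap("side","n3_s"); nib("n3")
t=cv2.imread("pics/n3_t_full.png"); s=cv2.imread("pics/n3_s_full.png")
cv2.imwrite("pics/n3_z.png",np.hstack([cv2.resize(t[265:320,200:255],(395,395),interpolation=cv2.INTER_CUBIC),cv2.resize(s[270:330,390:450],(395,395),interpolation=cv2.INTER_CUBIC)]))
```

```text
(no output)
```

View pics/n3_nib.png

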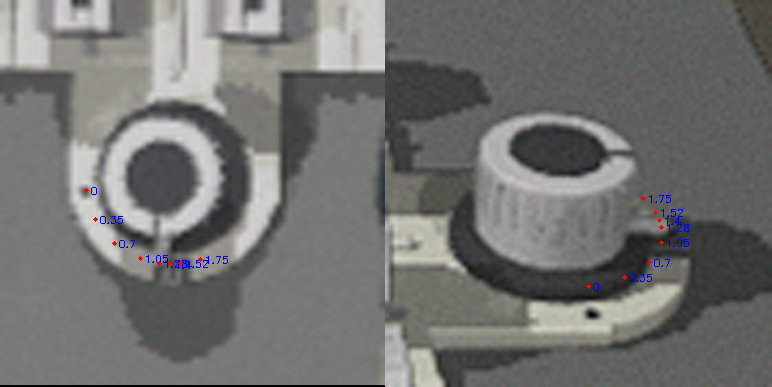

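View pics/n3_z.png

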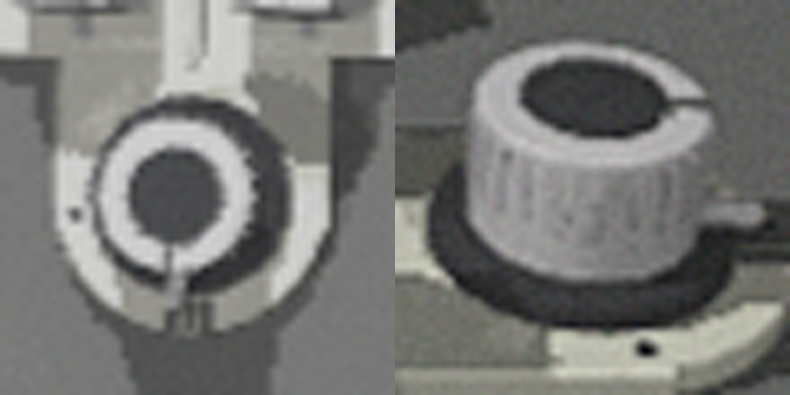

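View pics/n3_s_full.png

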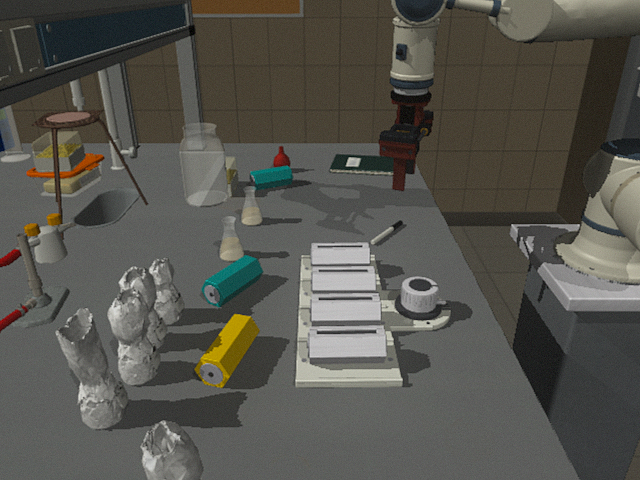

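Run:
```python
from h import *
t=cv2.imread("pics/n3_t_full.png")
z=cv2.resize(t[298:318,212:242],(780,520),interpolation=cv2.INTER_CUBIC); cv2.imwrite("pics/n3_zz.png",z)
for c in [(.431,.201)]:
  print(w2pix("top",(.431,.201,.054)),w2pix("top",(.431,.201,.02)),w2pix("top",(.386,.201,.02)))
  for zz in (.018,.022,.026):
    p=pix2w("top",(200+175/7.18,265+303/7.18),zz); d=p[:2]-c; print(p.round(4),np.hypot(*d), 1.4+np.arctan2(d[1],d[0])%(2*np.pi)-np.pi-np.radians(1))
```

```text
[224.43484312 292.13541228] [226.27923271 292.14933861] [225.64221544 308.05141666]
[0.3883 0.205  0.018 ] 0.04293712739603037 1.2890626605930435
[0.3884 0.2044 0.022 ] 0.042770416272868705 1.3031131585544669
[0.3885 0.2038 0.026 ] 0.04261221382625311 1.3172707971904518
```

View pics/n3_zz.png

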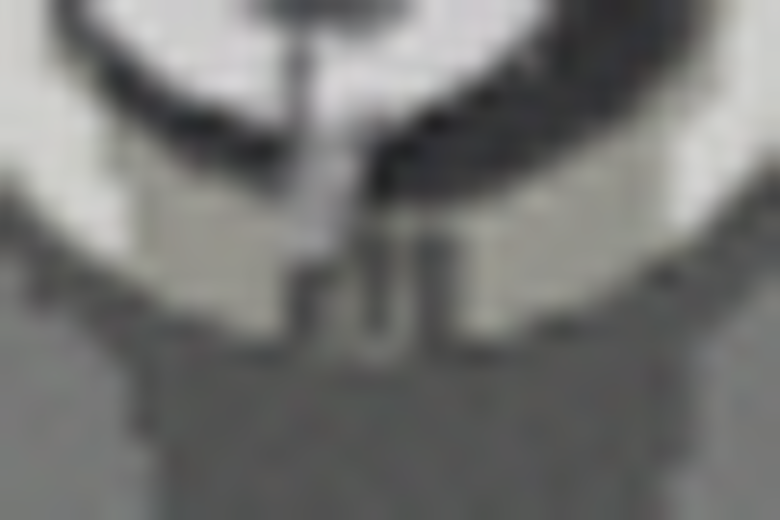

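>>> step_arm(increments="8 0 4 0 0; 8 0 8 0 0; 8 0 12 0 0; 8 0 16 0 0; 8 0 20 0 0")

```text
time_s: 54.43
tcp_pos: [0.4299, 0.1643, 0.1585]
tcp_rot: [-0.564, 0.602, 0.383, -0.415]
wrist_force: [-0.5, -0.4, -0.2]
opening: 0.914
```

>>> step_arm(increments="8 0 4.2 0 0; 8 0 4.2 0 0; 8 0 4.2 -4 0; 8 0 4.2 -8 0; 8 0 4.2 -10 0")

```text
time_s: 54.85
tcp_pos: [0.4272, 0.2073, 0.0539]
tcp_rot: [-0.564, 0.601, 0.383, -0.418]
wrist_force: [-1.2, -0.3, -0.6]
opening: 0.915
```

Run:
```python
from h import *
s=arm.get_state();print(s["opening"]*87.8,s["tcp_pos"],s["wrist_force"])
M=yaw();print(M.round(3),np.degrees(np.arctan2(M[1,0],M[0,0])))
```

```text
80.3047166483613 [0.42715958 0.2073069  0.05392458] [-1.24522686 -0.34912525 -0.61526346]
[[ 0.357 -0.012 -0.934]
 [ 0.931 -0.071  0.357]
 [-0.071 -0.997 -0.014]] 69.00026108257453
```

>>> step_arm(increments="8 0.5 -0.6 -0.5 0; 8 0.5 -0.6 -1.4 0; 7 0.5 -0.6 -1.4 0; 5 0.5 -0.6 -1.4 0; 5 0.5 -0.6 -1.4 0", force=15)

```text
time_s: 55.27
tcp_pos: [0.4332, 0.2018, 0.0419]
tcp_rot: [-0.564, 0.601, 0.384, -0.417]
wrist_force: [0.5, 0.4, 0.7]
opening: 0.72
```

>>> step_arm(increments="5 0 0 0 0; 5 0 0 0 0; 5 0 0 0 3; 5 0 0 0 6.5; 5 0 0 0 6.5")

```text
time_s: 55.68
tcp_pos: [0.4335, 0.2022, 0.0423]
tcp_rot: [-0.539, 0.578, 0.418, -0.448]
wrist_force: [1.5, 2.0, -4.8]
opening: 0.69
```

Run:
```python
from h import *
s=arm.get_state();print(s["opening"]*87.8,s["tcp_pos"],s["wrist_force"],s["moment"])
M=yaw();print(np.degrees(np.arctan2(M[1,0],M[0,0])))
```

```text
60.57777251278247 [0.43350418 0.20223033 0.04231185] [ 1.46098863  2.049449   -4.80188933] [ 0.68208535 -0.38581457  0.06637498]
75.61573040867547
```

>>> step_arm(increments="8 0 0 0 0; 8 0 0 0 0; 8 0 0 0 0; 8 0 0 0 0; 8 0 0 2 0")

```text
time_s: 56.1
tcp_pos: [0.4316, 0.2013, 0.059]
tcp_rot: [-0.539, 0.577, 0.416, -0.45]
wrist_force: [-0.6, 0.2, -1.1]
opening: 0.912
```

>>> step_arm(increments="8 0 0 4 0; 8 0 0 8 0; 8 0 -4 10 0; 8 0 -8 10 0; 8 0 -12 10 0")

```text
time_s: 56.52
tcp_pos: [0.4323, 0.0805, 0.1617]
tcp_rot: [-0.538, 0.578, 0.418, -0.45]
wrist_force: [0.4, -1.2, 0.1]
opening: 0.915
```

>>> step_arm(increments="8 0 -4 0 0; 8 0 -8 0 0; 8 0 -12 0 0; 8 0 -14 0 0; 8 0 -14 0 0")

```text
time_s: 56.93
tcp_pos: [0.432, -0.0631, 0.1621]
tcp_rot: [-0.539, 0.579, 0.416, -0.448]
wrist_force: [0.1, 0.7, 0.2]
opening: 0.913
```

Run:
```python
from h import *
snap("top","n4_t"); snap("side","n4_s")
t=cv2.imread("pics/n4_t_full.png"); s=cv2.imread("pics/n4_s_full.png")
cv2.imwrite("pics/n4_zz.png",cv2.resize(t[298:318,212:242],(780,520),interpolation=cv2.INTER_CUBIC))
cv2.imwrite("pics/n4_tr.png",cv2.resize(t[190:325,155:315],(800,675),interpolation=cv2.INTER_CUBIC)[:600])
```

```text
(no output)
```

View pics/n4_zz.png

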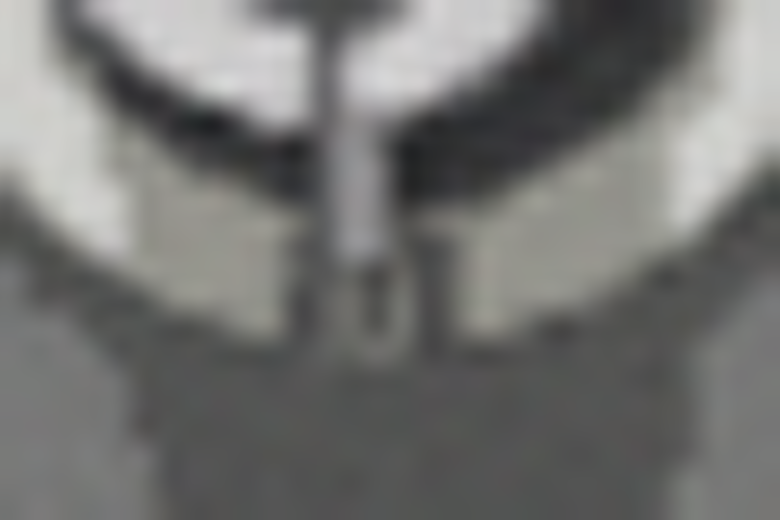

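View pics/n4_tr.png

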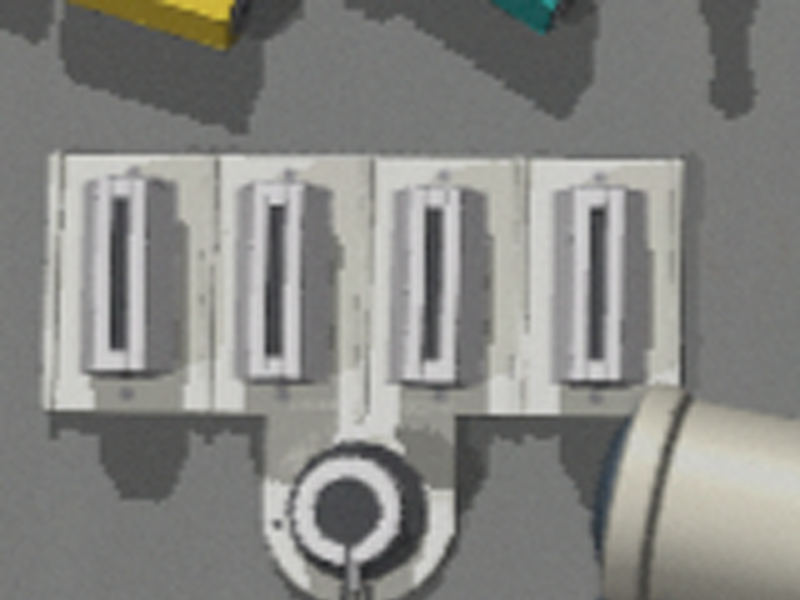

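View pics/n4_s_full.png

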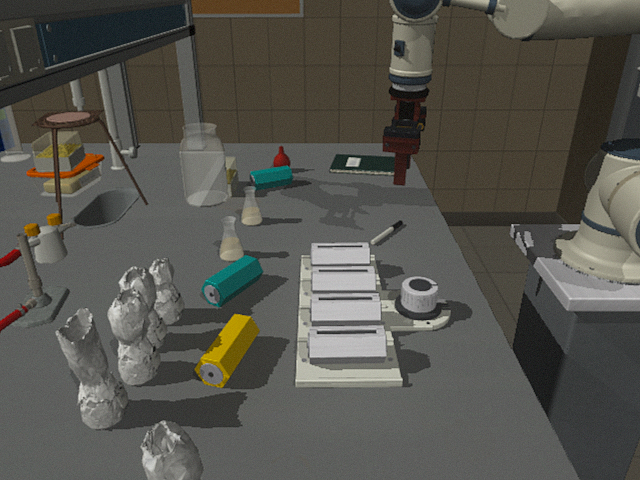

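Run:
```python
from h import *
c=np.array([.5608,.2036]); a=np.radians(1.02); x=np.array([np.cos(a),np.sin(a)]); y=np.array([-x[1],x[0]])
for t,b in [((122,178),(119,372)),((276,183),(271,381)),((437,186),(428,382)),((598,186),(596,380))]:
    P=crop2w((155,190),5,[t,b],.058)[:,:2]; m=P.mean(0)-c; d=P[0]-P[1]
    print((m@x*1000).round(1),(m@y*1000).round(1),np.degrees(np.arctan2(d[1],d[0])).round(1))
s=arm.get_state(); print(s["time_s"],s["wrist_force"])
arm.sign_off()
```

```text
1.0 129.2 1.9
-2.3 43.3 1.0
-2.7 -45.9 -0.5
-1.4 -138.1 1.3
57.0333 [ 0.66267091 -0.00461864 -0.21203164]
the job is handed in; nothing more can be done
```

All four canisters are in the tray, one to a lane with the groove up. The lock ring's pointer stands at the middle locked mark, and I handed the job in at about 57 s of the 210 s.

- **Canisters:** my last check in the top picture put them within 3 mm of the tray's middle along the lane and within 6 mm of the lane centre lines. They were within 3° of straight.
- **Slipped canister:** one canister rolled in the gripper while I was lifting it. I set it down, rolled it up again and re-gripped it before placing it.
- **Lock ring:** the first turn left the pointer near the first bar, at an estimated 1.29 rad. I gripped the ring again and turned it about 6.5° more, and the last picture shows the pointer at the middle bar. That estimate comes from the picture, not a direct angle reading.
- **Flasks and look-alikes:** the flasks and the coloured look-alikes stand where they were in the last side picture.
- **Gripper:** the tool picked up a tilt of about 3 to 4° along the way, which did not affect the placing. At hand-in the gripper was open and clear of everything.
- **Forces:** the highest wrist reading I saw was about 35 N, for a moment while setting the second canister down; the limit is 120 N.

No final check failed or disagreed.

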